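Thread the hinge pin of a rack bracket and hold it for the clip

TASK

On the hinge bracket, use the flat-bladed key to turn the captive slotted screw about a quarter turn anticlockwise (seen from above), so that its keeper plate swings well clear of the bushing, and hang the key back in its stand. Then take the hinge pin from its stand, thread it from above through the upper bushing and on through the lower one, and finish while holding it there for a colleague to clip: its tip showing below the lower bushing and its collar still about 15 mm clear of the upper one, not let go. Do not touch the screw or keeper with the gripper, and leave the caster wheel, bolt and tape roll alone.

Things in the scene. Friction and masses are not known exactly. Their poses are not given: they have to be found in the camera images.
- bracket: Fixed hinge bracket on a base plate 130 x 200 x 12 mm. Origin at table height below the vertical axis of both bushings. Navy post 60 mm square, 165 mm tall, centred at y = -68 mm. Two lugs 14 mm thick, 56 mm wide reach to +y: lower to y 38 mm (z 75 to 89 mm), upper to y 80 mm (z 131 to 145 mm). Each has a brass bushing, bore 17 mm, outside 25 mm, 25 mm long. Screw on the upper lug at y = +50 mm.
- bushing_upper (a point): Centre of the top face of the upper bushing, on the bore axis, 150 mm above the table; axes as the bracket. The bushing runs from here down 25 mm.
- bushing_lower (a point): Centre of the bottom face of the lower bushing, on the same axis, 70 mm above the table; axes as the bracket. The bushing runs from here up 25 mm, so 30 mm of free space lie between the two bushings.
- screw (a joint): Angle (rad) of the captive screw about its vertical axis. At 0 its keeper plate (20 mm wide, 6 mm thick, reaching 62 mm from the axis) points to the bracket's -y and covers the upper bushing. Grows anticlockwise from above, keeper swinging to the bracket's +x; stop at 1.6. Starts at 0 to 0.2; friction 0.06 N m, stays where left. Well clear: more than 1.0.
- screw_slot (a point): Centre of the floor of the screw's slot, on the screw axis, 158 mm above the table; turns with the screw. The slot is 7 mm wide, 10 mm deep, 30 mm long, open at both ends, and runs along this point's y axis, in line with the keeper, which points to -y. The head measures 27 x 30 mm.
- key: Loose flat-bladed key, about 0.12 kg, 84 mm long. Origin at the centre of the blade's lower edge, z up to the handle. Blade 22 mm wide (x), 4 mm thick (y), 30 mm long; flange 44 (x) x 30 (y) mm at z 30 to 36 mm; black handle 30 (x) x 14 (y) mm, z 36 to 84 mm, gripped across y. It hangs blade down, flange resting on the stand's top, origin 90 mm above the table.
- key_stand: Fixed navy tube stand, 70 mm square, cap 76 mm, base 90 mm, 120 mm tall. Origin at the centre of its underside. Centred in its top an opening 32 mm along x by 14 mm along y, 10 mm deep, hollow below; the key's blade hangs in it, along x. The two stands look alike and may change places: tell them by what hangs in them.
- pin: Loose steel hinge pin, about 0.22 kg, 155 mm long. Origin at the centre of its tip (lower end), z up to the grip. Shaft 14 mm in diameter, tapered to 7 mm over the last 7 mm; round collar 30 mm in diameter at z 105 to 111 mm; black square grip 22 x 22 mm (along x and y), z 111 to 155 mm. It hangs tip down, collar resting on the stand's top, tip 15 mm above the table.
- pin_collar (a point): Centre of the underside of the pin's collar, 105 mm above the tip on the pin's axis; axes as the pin. Collar gap = height of this point above point bushing_upper.
- pin_stand: Fixed stand of the same size as the key's, 120 mm tall. Origin at the centre of its underside. In its top a round hole of 20 mm diameter, centred, 10 mm deep and hollow below, in which the pin hangs.
- caster_wheel: Bystander: loose wheel lying flat, 96 mm in diameter, 30 mm high (34 mm at the hub). Origin at the centre of its underside.
- big_bolt: Bystander: loose zinc bolt standing on its head, 38 mm in diameter at the foot, 68 mm tall. Origin at the centre of its underside.
- tape_roll: Bystander: roll of blue tape lying flat, 90 mm in diameter, 24 mm high. Origin at the centre of its underside.
Mind the look-alikes: they are no part of the job. What is shaped like the key_stand but pink or red is not meant.

How it is judged:
By the outcome, as a careful person would: the job done as asked, in the order asked, and still so for the second after the job is handed in, while the arm keeps its last pose, push and grip.
It also fails if it takes over 72 s, if anything falls off the work surface, if the arm or the gripper's body presses on something with over 40 N, if the wrist force passes 120 N, or if a joint passes its speed limit or range.

ROBOT

A 6-joint arm with a two-finger parallel gripper is mounted at the origin on the work surface. World frame = base frame: x ahead of the robot, y to its left, z up, the work surface at z = 0. Lengths are in mm, angles in rad, forces in N, time in s.
With the tool pointing down it reaches from about 350 to 975 mm from the base axis. Payload 7.1 kg.
Tool frame: the origin (TCP) lies midway between the tips of the shut fingers; the grasp point (between the pads) lies 19 mm behind it (ctrl.hold_point_z is the distance from the TCP to the grasp point, in mm); z points along the fingers, y is the direction in which the jaws open and shut (so a half turn about z gives the same grasp; the last joint's range is limited). The gripper opens to 88 mm and grips with 3 to 60 N. Pads are 20 mm wide; open, the fingers measure 115 mm over their backs; the gripper's body (75 mm by 178 mm) begins 61 mm behind the grasp point.
Start: joints at [1.223, 0.423, 1.63, -0, 1.089, -0.019], TCP at [201.785, 591.513, 222.675] pointing down, gripper open.
Joint ranges: [-3, 3], [-0.9, 2.11], [0.09, 2.58], [-1.31, 4.45], [0.11, 2.69], [-2.54, 2.54]. Speed limits (rad/s): [2.39, 2.39, 3.01, 3.14, 3.14, 3.14].

INTERFACE

Orientations are given as a rotation vector (axis times angle).
In Python, from workcell import ctrl, eyes gives the robot as it stands.
- The arm moves only by the tool move_arm, never from a script. Its argument "deltas" is a list of rows, each a list of 6 numbers: the shift along the tool's x, y, z in mm, then the turn, a rotation vector about the tool's x, y, z in rad. A call has 1 to 5 rows; each row shifts and turns the pose as measured when the row begins, along the tool's axes as they then stand; what a row does not reach is not made up. A row lasts 1/12 s, in which the tool goes at most 41.7 mm and 7.16 degrees, less where a joint would pass 70% of its speed; a pose out of reach is approached as far as the arm can. A call is refused whole if a number of a shift passes 41.7 or a number of a turn 0.125, either way. A call with a gripper value outside its range is refused whole. "hand" is the closure, from -1 (fully open) to 1 (shut), set as the call begins (left out, the last holds). The fingers move at their own pace and stop on an object; the grip force is fixed at half the most. Time passes only in rows, so rows that do not move let the fingers close. It gives the time, the measured TCP pose, the force and the opening at its end, in the units of the state.
- ctrl.get_obs(): the state, without advancing time (a new reading comes with each control period).
- eyes.get_image(name): name is "scene" or "top"; returns a dict with "frame" (384x512x3 uint8, red, green, blue), "range_z" (384x512 float32, mm along the optical axis (not along the pixel's ray), 0 where there is no reading), "fx", "fy", "cx", "cy" (pixels), "D" ([k1, k2, p1, p2, k3] as OpenCV has them; the pictures are not rectified), "cam_to_world" (4x4, takes a point from camera to world coordinates). Camera axes: x right, y down, z forward; pixel columns grow to the right and rows downward; lengths in mm; the calibration is good to about 2 mm. A picture is of the moment at which its call begins.
- ctrl.close_job(): hands the job in, once; it reports no verdict.
The state is a dict: "t": time; "qpos": joint angles; "qvel": joint speeds; "joint_torque": joint torques, N m; "ee_pos": TCP position; "orientation": TCP orientation; "ft_force": force on the tool from outside, world axes, zero at the start; "moment": the same for the moment, N m; "width": finger opening in mm.
Only numpy, scipy, OpenCV 4.12 (cv2) and the standard library are available. Lean on these libraries where they do the work, as an engineer would, in place of code of your own. Each camera call takes 0.05 s, during which the arm holds its last target.

## Working session

There is one attempt and no reset: what is moved stays moved. The work goes in short steps, Python scripts to look and compute and a tool call to move; the robot and the scene stay as the last step left them, time stands still between calls to the robot, and variables do not carry over. Pictures are saved under pics/ and viewed, and the job is handed in when it is done.

Besides the shell and the picture viewer there is one more tool, called after "Request:" by a JSON object that holds its "fn" and its "kwargs", one argument or row to a line. move_arm: Moves the arm, as the interface text tells. Its arguments: {"type":"object","properties":{"deltas":{"type":"array"},"hand":{"type":"number"}},"required":["deltas"]}

```bash
ls; mkdir -p pics
cat > h.py <<'E'
import numpy as np, cv2, json
from workcell import ctrl, eyes
def cap(n,tag):
    d=eyes.get_image(n); np.savez('%s.npz'%tag,**{k:np.array(v) for k,v in d.items()})
    cv2.imwrite('pics/%s.png'%tag,d['frame'][:,:,::-1]); return d
def load(tag): return dict(np.load('%s.npz'%tag))
def cloud(d):
    K=np.array([[d['fx'],0,d['cx']],[0,d['fy'],d['cy']],[0,0,1]],float)
    h,w=d['range_z'].shape
    u,v=np.meshgrid(np.arange(w),np.arange(h))
    p=cv2.undistortPoints(np.stack([u,v],-1).reshape(-1,1,2).astype(np.float64),K,np.array(d['D'],float)).reshape(h,w,2)
    z=d['range_z'].astype(float)
    P=np.stack([p[...,0]*z,p[...,1]*z,z],-1)
    T=np.array(d['cam_to_world'])
    W=P@T[:3,:3].T+T[:3,3]; W[z<=0]=np.nan
    return W
def proj(d,X):
    K=np.array([[d['fx'],0,d['cx']],[0,d['fy'],d['cy']],[0,0,1]],float)
    T=np.linalg.inv(np.array(d['cam_to_world']))
    r,_=cv2.Rodrigues(T[:3,:3]); return cv2.projectPoints(np.array(X,float).reshape(-1,3),r,T[:3,3],K,np.array(d['D'],float))[0].reshape(-1,2)
def st():
    o=ctrl.get_obs()
    for k in o: print(k,np.round(o[k],3))
    return o
E
python3 - <<'E'
from h import *
st(); print(ctrl.hold_point_z)
for n in('scene','top'):
    d=cap(n,n+'0'); print(d['fx'],d['cx'],d['D'],np.round(d['cam_to_world'],3))
E
```

```text
pics
t 0.0
qpos [ 1.223  0.424  1.631 -0.     1.089 -0.019]
qvel [ 0.    -0.001 -0.001 -0.001 -0.002 -0.   ]
joint_torque [ 2.0000e-03 -5.4464e+01 -2.7366e+01  6.5000e-02  2.3000e-02 -0.0000e+00]
ee_pos [201.618 591.009 221.899]
orientation [-5.140e-01 -3.099e+00  2.000e-03]
ft_force [-0.689 -0.354  0.473]
moment [-0.024 -0.002 -0.014]
width 87.906
18.700000000000003
440.88648846605906 262.8479606599705 [-0.01108913  0.          0.          0.          0.        ] [[-1.220000e-01  8.600000e-01 -4.950000e-01  1.242226e+03]
 [ 9.930000e-01  1.060000e-01 -6.000000e-02  7.942000e+00]
 [ 1.000000e-03 -4.990000e-01 -8.670000e-01  1.238403e+03]
 [ 0.000000e+00  0.000000e+00  0.000000e+00  1.000000e+00]]
350.0988688067299 252.587193894679 [0.00174293 0.         0.         0.         0.        ] [[-5.50000e-02 -9.76000e-01  2.10000e-01  3.77119e+02]
 [-9.98000e-01  5.40000e-02 -1.00000e-02 -9.08970e+01]
 [-2.00000e-03 -2.10000e-01 -9.78000e-01  9.98137e+02]
 [ 0.00000e+00  0.00000e+00  0.00000e+00  1.00000e+00]]
```

View pics/scene0.png

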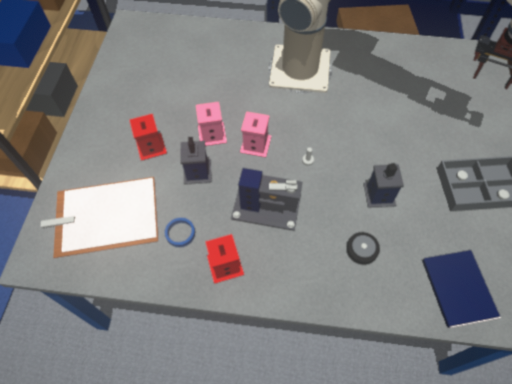

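View pics/top0.png

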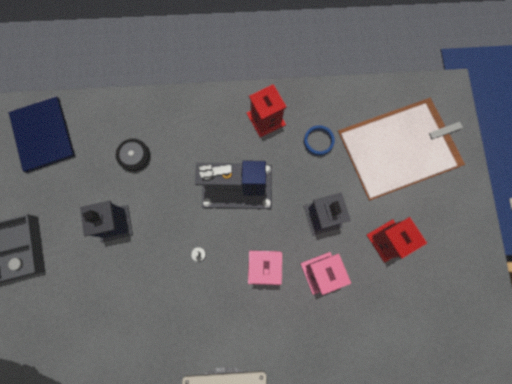

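Run:
```python
from h import *
s=load('scene0')['frame'][:,:,::-1];t=load('top0')['frame'][:,:,::-1]
c=lambda im,x,y,r:cv2.resize(im[max(0,y-r):y+r,max(0,x-r):x+r],(390,290) if 0 else (290,290),interpolation=cv2.INTER_CUBIC)
a=np.hstack([c(s,195,155,35),c(s,385,180,35)]);b=np.hstack([c(t,330,212,35),c(t,105,220,35)])
cv2.imwrite('pics/crop0.png',np.vstack([a,b]))
cv2.imwrite('pics/crop1.png',np.hstack([cv2.resize(s[160:235,225:310],None,fx=4.5,fy=5,interpolation=cv2.INTER_CUBIC),cv2.resize(t[145:220,185:280],None,fx=4,fy=5,interpolation=cv2.INTER_CUBIC)]))
for n in('scene0','top0'):
    W=cloud(load(n))
    for (u,v) in ([(191,143),(195,152),(195,175),(391,168),(385,178),(285,183),(250,185),(270,200)] if n[0]=='s' else [(335,208),(325,218),(95,217),(104,212),(254,178),(215,172),(235,170)]):
        print(n,u,v,np.round(W[v,u],1))
```

```text
scene0 191 143 [ 513.4 -294.4  172.9]
scene0 195 152 [ 509.3 -290.2  120.7]
scene0 195 175 [ 540.9 -295.3   35.9]
scene0 391 168 [527.  291.6 169.6]
scene0 385 178 [532.3 285.9 121.4]
scene0 285 183 [598.8  -5.8 144.1]
scene0 250 185 [ 631.4 -102.3  168.1]
scene0 270 200 [629.4 -44.9  88.2]
top0 335 208 [ 500.7 -292.1  176.9]
top0 325 218 [ 485.3 -278.3  119.6]
top0 95 217 [513.6 283.9 159.2]
top0 104 212 [531.4 278.9 120.5]
top0 254 178 [ 587.7 -104.5  165. ]
top0 215 172 [610.   -8.9 158.5]
top0 235 170 [615.6 -58.2 147. ]
```

View pics/crop0.png

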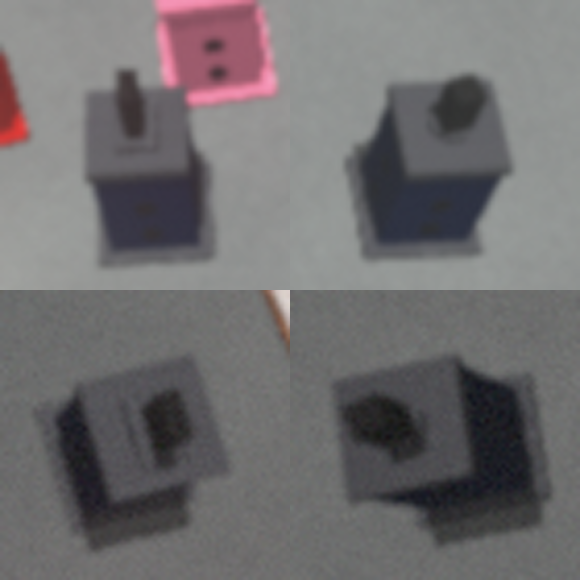

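View pics/crop1.png

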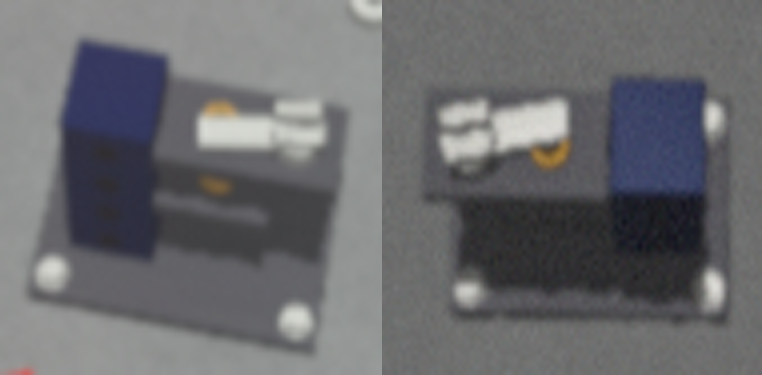

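Run:
```python
from h import *
W={n:cloud(load(n)) for n in('scene0','top0')}
def sel(w,c,r,z0,z1):
    P=w.reshape(-1,3);m=(np.abs(P[:,0]-c[0])<r)&(np.abs(P[:,1]-c[1])<r)&(P[:,2]>z0)&(P[:,2]<z1);return P[m]
for nm,c,r,z0,z1 in [('table',(450,100),60,-20,20),('keycap',(512,-290),60,112,128),('keyhandle',(505,-292),35,140,190),('keytop',(505,-292),35,170,180),('pincap',(525,288),60,112,128),('pingrip',(525,288),35,140,190),('pintop',(525,288),35,164,176),('posttop',(610,-100),55,160,171),('screwtop',(605,-5),130,152,163),('uplug',(605,-5),100,140,147.5),('keeper',(605,-20),130,148,153)]:
    for n in W:
        p=sel(W[n],c,r,z0,z1)
        if len(p)<4: print(nm,n,len(p));continue
        q=cv2.minAreaRect(p[:,:2].astype(np.float32))
        print(nm,n,len(p),'mean',np.round(p.mean(0),1),'std z',p[:,2].std().round(2),'rect',np.round(q[0],1),np.round(q[1],1),round(q[2],1))
```

```text
table scene0 1079 mean [ 4.530e+02  1.014e+02 -2.000e-01] std z 4.0 rect [450. 100.] [119.8 119.9] 0.0
table top0 1748 mean [450.  100.5   0.5] std z 3.63 rect [449.9 100.1] [119.8 119.7] 0.0
keycap scene0 468 mean [ 511.9 -298.7  119.6] std z 3.09 rect [ 507.3 -300.3] [81.5 74.9] 11.7
keycap top0 776 mean [ 504.7 -294.7  120.1] std z 2.55 rect [ 506.1 -297. ] [76.3 77.2] 11.8
keyhandle scene0 75 mean [ 510.5 -298.3  163.4] std z 10.94 rect [ 506.1 -300.1] [32.4 13.7] 11.4
keyhandle top0 116 mean [ 502.9 -295.4  166.5] std z 9.97 rect [ 504.  -297.1] [30.2 14.1] 12.8
keytop scene0 32 mean [ 506.7 -299.8  172.8] std z 1.8 rect [ 505.6 -299.3] [28.6 11.7] 11.1
keytop top0 70 mean [ 503.6 -297.5  173.3] std z 1.36 rect [ 503.9 -297.4] [29.5 13.6] 11.6
pincap scene0 477 mean [528.1 292.8 119. ] std z 2.93 rect [521.4 295.5] [80.6 78.8] 10.2
pincap top0 771 mean [516.7 293.4 119.8] std z 2.18 rect [518.5 298.3] [76.7 78.4] 9.8
pingrip scene0 107 mean [524.2 293.6 160.7] std z 9.76 rect [521.1 294.3] [22.7 22.4] 22.2
pingrip top0 152 mean [516.6 293.9 162.6] std z 9.73 rect [517.5 296.9] [
[... 224 characters left out ...]
-106.7  163.9] std z 2.02 rect [ 607.7 -106.8] [60.1 61.1] 85.1
posttop top0 551 mean [ 602.9 -104.2  164.6] std z 1.45 rect [ 602.9 -104.2] [57.1 58.7] 86.9
screwtop scene0 296 mean [615.  -62.5 158.5] std z 3.25 rect [609.  -54.6] [161.   61.9] 87.6
screwtop top0 303 mean [607.9 -45.3 157.8] std z 3.12 rect [609.4 -53. ] [163.5  60.8] 83.3
uplug scene0 460 mean [615.4 -24.3 144.1] std z 1.8 rect [612.1 -31.3] [143.7  60.9] 86.9
uplug top0 669 mean [605.6 -21.  144.6] std z 1.46 rect [608.9 -31.3] [150.7  58.2] 85.0
keeper scene0 63 mean [623.9 -57.2 150.2] std z 1.49 rect [613.6 -57. ] [ 47.6 162. ] 3.3
keeper top0 36 mean [599.5 -40.5 150. ] std z 1.4 rect [582.3 -58.3] [135.2  49.1] 63.5
```

```bash
cat > plan.py <<'E'
import sys
from h import *
from scipy.spatial.transform import Rotation as R
def down(yaw):
    y=np.array([np.cos(yaw),np.sin(yaw),0]);z=np.array([0,0,-1.]);return np.stack([np.cross(y,z),y,z],1)
def plan(tgt,yaw,step=40,rstep=.115,dec=0,n=99,o=None):
    o=o or ctrl.get_obs(); p=np.array(o['ee_pos'],float); r=R.from_rotvec(o['orientation']).as_matrix()
    tgt=np.array(tgt,float); rt=down(yaw)
    print('t',round(o['t'],2),'at',np.round(p,1),'yaw',round(np.arctan2(r[1,1],r[0,1]),4),'tilt',np.round(r[:2,2],4),'F',np.round(o['ft_force'],1),'M',np.round(o['moment'],2),'w',round(o['width'],1),'j',np.round(o['qpos'],2))
    rv=R.from_matrix(r.T@rt).as_rotvec()
    N=max(int(np.ceil(np.linalg.norm(tgt-p)/step)),int(np.ceil(np.linalg.norm(rv)/rstep)),1)
    rows=[]
    for i in range(min(N,n)):
        k=N-i; d=r.T@((tgt-p)/k); v=R.from_matrix(r.T@rt).as_rotvec()/k
        d=np.round(d,dec); v=np.round(v,3)
        rows.append([float(x)+0. for x in (*d,*v)]); p=p+r@d; r=r@R.from_rotvec(v).as_matrix()
    for i in range(0,len(rows),5): print(json.dumps(rows[i:i+5]))
if __name__=='__main__':
    a=[float(x) for x in sys.argv[1:]]; plan(a[:3],a[3],*( [a[4]] if len(a)>4 else []),dec=1 if len(a)>4 and a[4]<20 else 0)
E
python3 plan.py 490 150 255 0.3
```

```text
t 0.1 at [201.6 591.1 222. ] yaw 1.242 tilt [-0.0005 -0.0013] F [-0.4  0.5  0.3] M [-0.02 -0.01  0.07] w 87.8 j [ 1.22  0.42  1.63  0.    1.09 -0.02]
[[-30.0, -23.0, -2.0, 0.0, 0.0, 0.067], [-31.0, -21.0, -2.0, 0.0, 0.0, 0.067], [-32.0, -19.0, -2.0, 0.0, 0.0, 0.067], [-34.0, -17.0, -2.0, 0.0, 0.0, 0.067], [-35.0, -14.0, -2.0, 0.0, 0.0, 0.067]]
[[-36.0, -12.0, -3.0, 0.0, 0.0, 0.067], [-36.0, -10.0, -2.0, 0.0, 0.0, 0.067], [-37.0, -7.0, -3.0, 0.0, 0.0, 0.068], [-37.0, -5.0, -2.0, 0.0, 0.0, 0.067], [-38.0, -2.0, -3.0, 0.0, 0.0, 0.068]]
[[-38.0, 0.0, -2.0, 0.0, 0.0, 0.067], [-37.0, 3.0, -3.0, 0.0, 0.0, 0.068], [-37.0, 5.0, -2.0, 0.0, 0.001, 0.067], [-37.0, 8.0, -3.0, -0.001, 0.0, 0.068]]
```

The things that could be taken for the key stand, in scene pixels:
- Navy stand at (195,160): a flat handle with a rectangular flange, so it holds the key. The crop confirms this.
- Navy stand at (385,185): a square grip with a round collar, so it holds the pin.
- Red at (148,137) and (225,258), and pink at (210,120) and (255,133): decoys.

I choose (195,160).

Request:
{"fn": "move_arm", "kwargs": {
  "deltas": [
    [-30,-23,-2,0,0,0.067],
    [-31,-21,-2,0,0,0.067],
    [-32,-19,-2,0,0,0.067],
    [-34,-17,-2,0,0,0.067],
    [-35,-14,-2,0,0,0.067]
  ],
  "hand": -1
}}

```text
t: 0.52
ee_pos: [303.4, 432.9, 229.4]
orientation: [-1.027, -2.967, 0.004]
ft_force: [0.5, 0.4, 0.0]
width: 87.8
```

Request:
{"fn": "move_arm", "kwargs": {
  "deltas": [
    [-36,-12,-3,0,0,0.067],
    [-36,-10,-2,0,0,0.067],
    [-37,-7,-3,0,0,0.067],
    [-37,-5,-2,0,0,0.067],
    [-38,-2,-3,0,0,0.067]
  ]
}}

```text
t: 0.93
ee_pos: [407.2, 265.4, 241.8]
orientation: [-1.529, -2.742, 0.009]
ft_force: [0.1, -0.3, -0.0]
width: 87.6
```

```bash
python3 plan.py 504 -298 240 -1.37
```

```text
t 0.93 at [407.2 265.4 241.8] yaw 0.5537 tilt [-0.0045 -0.0039] F [ 0.1 -0.3 -0. ] M [-0.01  0.   -0.02] w 87.6 j [ 0.55  0.2   1.91 -0.    1.04  0.  ]
[[-31.0, -13.0, 0.0, 0.0, 0.0, 0.113], [-32.0, -9.0, 0.0, 0.0, 0.0, 0.113], [-33.0, -5.0, 0.0, 0.0, 0.0, 0.113], [-34.0, -1.0, 0.0, 0.0, 0.0, 0.113], [-34.0, 2.0, 0.0, 0.0, 0.0, 0.113]]
[[-33.0, 6.0, 0.0, 0.0, 0.001, 0.113], [-32.0, 10.0, 0.0, 0.0, 0.001, 0.113], [-31.0, 13.0, 0.0, 0.0, 0.0, 0.113], [-29.0, 17.0, 0.0, 0.0, 0.001, 0.113], [-27.0, 20.0, 0.0, 0.0, 0.0, 0.113]]
[[-25.0, 23.0, 0.0, 0.0, 0.001, 0.113], [-22.0, 25.0, 0.0, 0.0, 0.0, 0.113], [-19.0, 28.0, 0.0, 0.0, 0.001, 0.114], [-16.0, 30.0, 1.0, 0.0, 0.001, 0.113], [-12.0, 31.0, 0.0, -0.001, 0.0, 0.114]]
[[-8.0, 32.0, 1.0, 0.0, 0.001, 0.113], [-5.0, 34.0, 0.0, -0.001, 0.0, 0.114]]
```

Request:
{"fn": "move_arm", "kwargs": {
  "deltas": [
    [-31,-13,0,0,0,0.113],
    [-32,-9,0,0,0,0.113],
    [-33,-5,0,0,0,0.113],
    [-34,-1,0,0,0,0.113],
    [-34,2,0,0,0,0.113]
  ]
}}

```text
t: 1.35
ee_pos: [436.7, 90.8, 242.5]
orientation: [2.263, 2.178, -0.007]
ft_force: [0.5, -0.2, -0.1]
width: 88.0
```

Request:
{"fn": "move_arm", "kwargs": {
  "deltas": [
    [-33,6,0,0,0,0.113],
    [-32,10,0,0,0,0.113],
    [-31,13,0,0,0,0.113],
    [-29,17,0,0,0,0.113],
    [-27,20,0,0,0,0.113]
  ]
}}

```text
t: 1.77
ee_pos: [457.4, -84.3, 242.6]
orientation: [2.801, 1.419, -0.007]
ft_force: [0.2, -0.1, 0.6]
width: 87.9
```

Request:
{"fn": "move_arm", "kwargs": {
  "deltas": [
    [-25,23,0,0,0,0.113],
    [-22,25,0,0,0,0.113],
    [-19,28,0,0,0,0.113],
    [-16,30,1,0,0,0.113],
    [-12,31,0,0,0,0.113]
  ]
}}

```text
t: 2.18
ee_pos: [472.2, -260.6, 241.1]
orientation: [3.094, 0.535, -0.008]
ft_force: [0.5, 0.1, -0.1]
width: 87.7
```

```bash
python3 plan.py 504.5 -298 225 -1.37; python3 -c "
from h import *
cap('top','top1');cap('scene','scene1')"
```

```text
t 2.18 at [ 472.2 -260.6  241.1] yaw -1.2285 tilt [-0.005  -0.0021] F [ 0.5  0.1 -0.1] M [ 0.03  0.1  -0.04] w 87.7 j [-0.52  0.28  1.8  -0.    1.07  0.71]
[[9.0, 23.0, 8.0, 0.0, 0.003, 0.071], [11.0, 22.0, 8.0, 0.001, 0.002, 0.07]]
```

Request:
{"fn": "move_arm", "kwargs": {
  "deltas": [
    [9,23,8,0,0.003,0.07],
    [11,22,8,0,0.002,0.07],
    [0,0,0,0,0,0]
  ]
}}

```text
t: 2.53
ee_pos: [505.0, -301.4, 224.1]
orientation: [3.126, 0.305, -0.0]
ft_force: [-0.1, 0.2, -0.9]
width: 87.7
```

```bash
python3 plan.py 504.5 -298 137 -1.37 30
python3 - <<'E'
from h import *
d=cap('top','top2');e=cap('scene','scene2')
c=lambda im,x,y,r:cv2.resize(im[y-r:y+r,x-r:x+r,::-1],(390,390),interpolation=cv2.INTER_CUBIC)
o=ctrl.get_obs()
q=[proj(k,[o['ee_pos']])[0] for k in (d,e)];print(q)
cv2.imwrite('pics/c2.png',np.hstack([c(d['frame'],330,212,45),c(e['frame'],195,150,45)]))
E
```

```text
t 2.53 at [ 505.  -301.4  224.1] yaw -1.3764 tilt [-0.0001 -0.0009] F [-0.1  0.2 -0.9] M [-0.04  0.16  0.03] w 87.7 j [-0.56  0.37  1.71 -0.    1.06  0.82]
[[0.0, -1.0, 29.0, 0.0, 0.0, -0.002], [0.0, -1.0, 29.0, 0.0, 0.0, -0.002], [0.0, -1.0, 29.0, 0.001, 0.0, -0.002]]
[array([342.83146615, 203.27346546]), array([187.58439635, 129.44285335])]
```

View pics/c2.png

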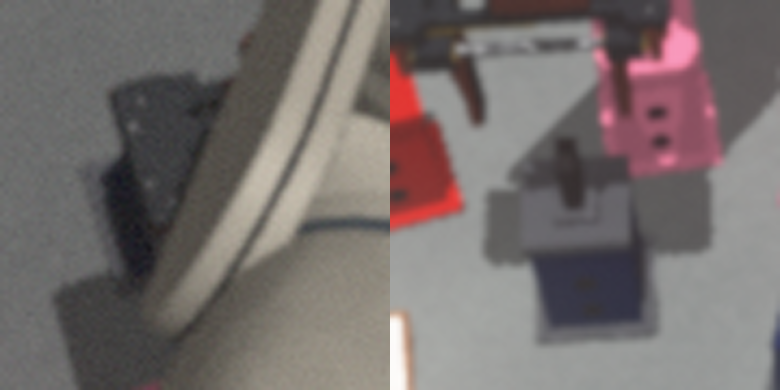

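The scene crop shows the open fingers straddling the key handle at about (195,155), clear of the pink decoy. Descending.

Request:
{"fn": "move_arm", "kwargs": {
  "deltas": [
    [0,-1,30,0,0,0],
    [0,-1,30,0,0,0],
    [0,-1,28,0,0,0],
    [0,0,0,0,0,0]
  ]
}}

```text
t: 2.97
ee_pos: [502.1, -292.2, 137.5]
orientation: [3.123, 0.328, 0.002]
ft_force: [-1.0, 0.7, -1.0]
width: 87.5
```

Request:
{"fn": "move_arm", "kwargs": {
  "deltas": [
    [0,0,0,0,0,0],
    [0,0,0,0,0,0],
    [0,0,0,0,0,0],
    [0,0,0,0,0,0],
    [0,0,0,0,0,0]
  ],
  "hand": 1
}}

```text
t: 3.38
ee_pos: [503.0, -290.3, 143.0]
orientation: [3.121, 0.337, 0.006]
ft_force: [-0.3, 0.2, -0.3]
width: 57.9
```

```bash
python3 plan.py 504.5 -298 270 -1.37 30
```

```text
t 3.38 at [ 503.  -290.3  143. ] yaw -1.3559 tilt [ 0.0044 -0.0024] F [-0.3  0.2 -0.3] M [-0.05  0.17 -0.04] w 57.9 j [-0.54  0.46  1.79  0.    0.89  0.81]
[[0.0, 2.0, -25.0, 0.001, -0.001, 0.003], [0.0, 2.0, -25.0, 0.001, -0.001, 0.003], [0.0, 1.0, -26.0, 0.0, -0.001, 0.003], [0.0, 2.0, -25.0, 0.001, 0.0, 0.003], [0.0, 1.0, -26.0, 0.0, -0.001, 0.002]]
```

Request:
{"fn": "move_arm", "kwargs": {
  "deltas": [
    [0.4,7.5,7,0.002,-0.004,0.015],
    [0,0,0,0,0,0]
  ]
}}

```text
t: 3.55
ee_pos: [506.5, -298.8, 138.1]
orientation: [3.122, 0.312, 0.005]
ft_force: [-0.0, -0.2, -0.4]
width: 44.3
```

```bash
python3 plan.py 504.5 -298 136 -1.37 10
```

```text
t 3.55 at [ 506.5 -298.8  138.1] yaw -1.3719 tilt [ 0.0036 -0.0037] F [-0.  -0.2 -0.4] M [-0.01  0.14  0.06] w 44.3 j [-0.55  0.48  1.77 -0.    0.89  0.82]
[[-1.8, -1.2, 2.1, 0.004, -0.003, -0.002]]
```

Request:
{"fn": "move_arm", "kwargs": {
  "deltas": [
    [-1.8,-1,2,0.004,-0.003,0],
    [0,0,0,0,0,0]
  ]
}}

```text
t: 3.72
ee_pos: [504.8, -299.0, 136.2]
orientation: [3.126, 0.311, 0.0]
ft_force: [0.1, -0.7, 0.2]
width: 30.9
```

```bash
python3 plan.py 504.5 -298 136 -1.37 10;python3 plan.py 504.5 -298 136 -1.37 10
```

```text
t 3.72 at [ 504.8 -299.   136.2] yaw -1.3727 tilt [ 0.0002 -0.0005] F [ 0.1 -0.7  0.2] M [-0.06  0.18 -0.04] w 30.9 j [-0.55  0.48  1.78 -0.    0.89  0.82]
[[-0.1, -1.0, 0.2, 0.0, 0.0, -0.003]]
t 3.72 at [ 504.8 -299.   136.2] yaw -1.3727 tilt [ 0.0002 -0.0005] F [ 0.1 -0.7  0.2] M [-0.06  0.18 -0.04] w 30.9 j [-0.55  0.48  1.78 -0.    0.89  0.82]
[[-0.1, -1.0, 0.2, 0.0, 0.0, -0.003]]
```

Request:
{"fn": "move_arm", "kwargs": {
  "deltas": [
    [0,0,0,0,0,0],
    [0,0,0,0,0,0],
    [0,0,0,0,0,0],
    [0,0,0,0,0,0]
  ]
}}

```text
t: 4.05
ee_pos: [504.5, -299.2, 135.8]
orientation: [-3.126, -0.31, 0.001]
ft_force: [-0.2, 0.3, 1.2]
width: 13.7
```

```bash
python3 plan.py 504.5 -298 230 -1.37 24
```

```text
t 4.05 at [ 504.5 -299.2  135.8] yaw -1.3732 tilt [-0.0005  0.    ] F [-0.2  0.3  1.2] M [-0.03  0.16  0.09] w 13.7 j [-0.56  0.48  1.78 -0.    0.89  0.82]
[[0.0, 0.0, -24.0, 0.0, 0.0, -0.001], [0.0, 0.0, -23.0, 0.0, 0.0, -0.001], [0.0, -1.0, -24.0, 0.0, 0.0, -0.001], [0.0, 0.0, -23.0, 0.0, 0.001, 0.0]]
```

Request:
{"fn": "move_arm", "kwargs": {
  "deltas": [
    [0,0,-15,0,0,0],
    [0,0,-24,0,0,0],
    [0,0,-30,0,0,0],
    [0,0,-24,0,0,0],
    [0,0,-10,0,0,0]
  ]
}}

```text
t: 4.47
ee_pos: [501.5, -297.0, 237.5]
orientation: [-3.119, -0.31, 0.015]
ft_force: [0.6, -0.6, -0.9]
width: 14.1
```

```bash
python3 - <<'E'
from h import *
e=cap('scene','scene3'); d=cap('top','top3')
c=lambda im,x,y,r:cv2.resize(im[y-r:y+r,x-r:x+r,::-1],(390,390),interpolation=cv2.INTER_CUBIC)
cv2.imwrite('pics/c3.png',np.hstack([c(d['frame'],330,212,45),c(e['frame'],195,130,45)]))
E
python3 plan.py 608 13 262 -0.05
```

```text
t 4.57 at [ 501.6 -297.1  236.5] yaw -1.373 tilt [-0.01    0.0059] F [ 0.7 -0.1 -0.6] M [-0.06  0.15 -0.04] w 14.0 j [-0.56  0.35  1.71 -0.    1.1   0.82]
[[14.0, -24.0, -2.0, -0.001, 0.0, -0.11], [16.0, -22.0, -2.0, -0.001, 0.0, -0.11], [19.0, -20.0, -2.0, -0.001, 0.0, -0.11], [21.0, -18.0, -2.0, -0.001, 0.0, -0.11], [22.0, -15.0, -2.0, -0.001, 0.0, -0.11]]
[[24.0, -13.0, -2.0, -0.001, 0.0, -0.11], [25.0, -10.0, -2.0, -0.001, 0.0, -0.11], [26.0, -7.0, -2.0, -0.001, 0.0, -0.111], [27.0, -5.0, -2.0, -0.001, 0.0, -0.11], [27.0, -1.0, -3.0, -0.001, 0.001, -0.111]]
[[28.0, 1.0, -2.0, -0.002, 0.0, -0.11], [27.0, 5.0, -3.0, -0.001, 0.001, -0.111]]
```

View pics/c3.png

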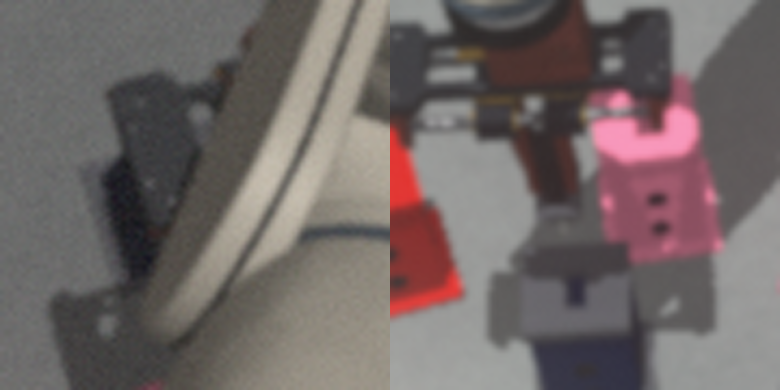

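Request:
{"fn": "move_arm", "kwargs": {
  "deltas": [
    [14,-24,-2,0,0,-0.11],
    [16,-22,-2,0,0,-0.11],
    [19,-20,-2,0,0,-0.11],
    [21,-18,-2,0,0,-0.11],
    [22,-15,-2,0,0,-0.11]
  ]
}}

```text
t: 4.98
ee_pos: [542.2, -166.5, 238.6]
orientation: [-2.903, -1.161, 0.023]
ft_force: [0.5, 0.5, -0.3]
width: 13.9
```

Request:
{"fn": "move_arm", "kwargs": {
  "deltas": [
    [24,-13,-2,0,0,-0.11],
    [25,-10,-2,0,0,-0.11],
    [26,-7,-2,0,0,-0.11],
    [26,-5,-2,0,0,-0.11],
    [24,-1,-3,0,0,-0.11]
  ]
}}

```text
t: 5.4
ee_pos: [577.9, -33.3, 239.0]
orientation: [-2.44, -1.931, 0.031]
ft_force: [0.7, -0.4, -0.9]
width: 13.9
```

```bash
python3 plan.py 613 12 250 -0.05
cat > fit.py <<'E'
from h import *
from scipy.optimize import minimize
S=6
def box(x0,x1,y0,y1,z0,z1): return np.array([[x,y,z] for x in(x0,x1) for y in(y0,y1) for z in(z0,z1)],float)
def rz(a): c,s=np.cos(a),np.sin(a); return np.array([[c,-s,0],[s,c,0],[0,0,1]])
def draw(d,objs,win):
    u0,v0,u1,v1=win; m=np.zeros(((v1-v0)*S,(u1-u0)*S),np.uint8)
    for X,val in objs:
        p=proj(d,X); q=((p-[u0,v0]+.5)*S-.5)
        h=cv2.convexHull(q.astype(np.float32)); cv2.fillConvexPoly(m,np.round(h*16).astype(np.int32),val,shift=4)
    return cv2.resize(m,None,fx=1/S,fy=1/S,interpolation=cv2.INTER_AREA).astype(float)/255
E
python3 - <<'E'
from fit import *
for n,win in(('scene0',(225,160,310,235)),('top0',(185,145,280,220))):
    f=load(n)['frame'].astype(int); u0,v0,u1,v1=win
    g=f[v0:v1,u0:u1]
    w=g.min(-1)
    np.set_printoptions(linewidth=250)
    print(n)
    if n[0]=='s': print(f[176:196,262:302].min(-1))
    else: print(f[160:184,192:238].min(-1))
E
```

```text
t 5.4 at [577.9 -33.3 239. ] yaw -0.2315 tilt [-0.0343  0.0108] F [ 0.7 -0.4 -0.9] M [-0.05 -0.01  0.02] w 13.9 j [-0.08  0.35  1.7   0.01  1.13  0.15]
[[26.0, 12.0, -6.0, -0.018, -0.003, -0.091], [25.0, 14.0, -6.0, -0.018, -0.003, -0.091]]
scene0
[[ 85  99 105 105 106 111 114 117 120 123 127 130 133 136 138 141 143 145 145 146 147 147 149 150 151 152 151 150 150 150 151 151 150 149 149 148 149 151 151 151]
 [ 85  97 100  99 100 102 102 104 105 106 108 110 113 118 122 125 128 131 133 136 139 141 144 148 148 148 148 149 149 150 150 150 149 149 149 149 150 149 150 150]
 [ 88  97  99  99 100 100  99 100 100 100 101 102 102 104 105 107 108 111 114 117 121 124 129 133 136 139 141 144 147 149 149 150 151 151 150 150 150 148 149 149]
 [ 91  98  99  99  99  99  99  99  99 102 104 103 105 104 101 102 100 101 102 103 104 106 107 112 128 138 143 145 148 151 153 156 160 158 153 148 147 145 146 148]
 [ 92  98  99 100  99  99  99  99 103 101 100  98  98 101 103 102 100 100 101 101 100 100 100 112 147 165 167 167 168 170 171 174 177 172 154 137 133 134 139 144]
 [ 95  99 100 100  99  99 101 105 105
[... 1905 characters left out ...]
 101 111 132]
 [ 68  70  70  71  73  74  77  80  83  86  87  89  90  92  94  95  96  98  98  99 100  99 100 100 100 102 104 107 110 111 109 105 103 100  99  99 100 101 110 131]
 [ 65  66  66  66  66  67  69  71  72  74  76  76  77  80  82  85  87  88  92  94  96  97  98  98  98  99 101 102 102 103 103 101 100  99  99  99  99  99 107 130]
 [ 65  65  64  65  66  65  67  66  65  67  68  69  70  71  72  71  73  75  79  82  84  86  88  89  92  94  96  97  98  98  98  99  98  99  99  98  99  98 105 129]]
top0
[[106 110 111 ... 105 106 109]
 [112 113 108 ... 108 106 111]
 [110 113 108 ... 110 103 104]
 ...
 [109 107 102 ...  91  90  87]
 [105 105 100 ...  90  94  93]
 [109 106 100 ...  87  86  86]]
```

Request:
{"fn": "move_arm", "kwargs": {
  "deltas": [
    [24,10,-3,-0.018,-0.003,-0.08],
    [22,12,0,-0.018,-0.003,-0.07],
    [0,0,0,0,0,0]
  ]
}}

```text
t: 5.65
ee_pos: [607.5, 14.2, 235.4]
orientation: [-2.289, -2.146, 0.006]
ft_force: [-0.8, 0.2, -0.7]
width: 13.5
```

```bash
python3 plan.py 613 12 235 -0.05
python3 - <<'E'
from h import *
e=cap('scene','scene4'); d=cap('top','top4')
cv2.imwrite('pics/c4.png',np.hstack([cv2.resize(k['frame'][b:b+80,a:a+80,::-1],(390,390),interpolation=cv2.INTER_CUBIC) for k,a,b in((e,245,135),(d,180,130))]))
E
```

```text
t 5.65 at [607.5  14.2 235.4] yaw -0.0641 tilt [-0.0056  0.0004] F [-0.8  0.2 -0.7] M [-0.09  0.11 -0.05] w 13.5 j [0.   0.39 1.65 0.   1.11 0.07]
[[-2.0, 6.0, 0.0, -0.006, 0.0, -0.014]]
```

View pics/c4.png

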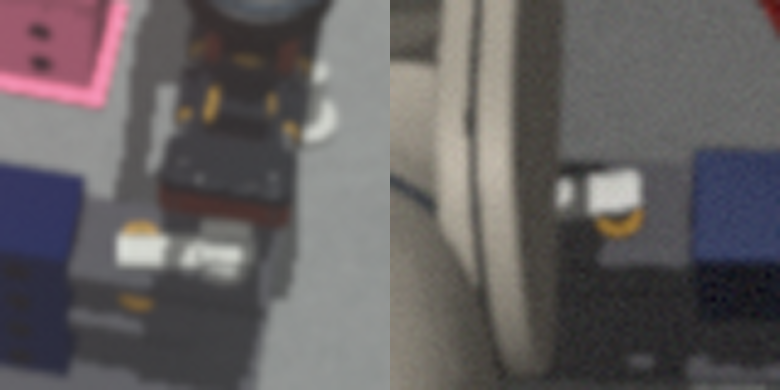

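Run:
```python
from fit import *
d=load('scene4'); W=cloud(d); f=d['frame'].astype(int)
np.set_printoptions(linewidth=250,suppress=True)
print('z');print(np.nan_to_num(W[176:196,276:304,2]).round(0).astype(int))
print('I');print(f[172:198,276:304].min(-1))
o=ctrl.get_obs()
for z in (35.5+190,30+190,190): print(z,proj(d,[[607.5+x,14.2+y,z-.4] for x in(-15,15) for y in (-22,22)]).round(1).tolist())
```

```text
z
[[ -3 324 325 328 327 326 328 328 338 339 340 340 341 342 344 349 347 348 348 355 353 352 354 351 355 353 356 353]
 [ -6 320 317 319  -2 324 323 323 325 327 323 325 332 327 338 340 343 340 344 342 343 345 349 349 347 349 352 350]
 [142 146 315 317 147 317 317 323 319 319 318 322 324 323 324 327 325 326 325 327 340 338 343 342 342 340 343 344]
 [144 140 150 147 144 144 145 144 145 317 317 313 318 319 322 319 323 324 323 324 325 324 325 326 326 327 334 340]
 [143 145 145 144 145 145 142 147 141 146 164 143 141 144 142 315 315 318 317 321 317 320 321 323   0 324 323 325]
 [139 142 144 147 143 142 146 143 149 145 167 166 164 167 167 165 167 167 168 168 146 314 319 316  -2 319 319 318]
 [149 147 141 147 145 145 142 143 140 143 169 166 167 167 165 169 170 167 166 169 144 144 149 146 146 145   1  -3]
 [147 145 147 144 143 145 147 143 144 140 168 170 165 169 170 168 165 168 163 171 142 141 143 147 147 145  -3  -4]
 [154 154 155 154 157 157 153 158 156 153 157 159 159 162 161 160 164 164 165 160 145 148 140 149 143 142   0  -3]
 [155 160 151 153 153 156 155 151 156 160 155 159 155 155 156 1
[... 3704 characters left out ...]
4  69  85  94  90  87  88  94]
 [ 63  60  60  62  62  61  63  63  62  63  64  63  65  66  68  68  67  67  66  63  63  70  86  93  88  86  88  98]
 [ 60  60  60  60  60  60  60  61  61  61  61  63  62  63  63  63  64  62  63  63  63  69  85  93  90  91  95 106]
 [ 60  61  59  59  59  59  59  59  59  59  60  61  61  61  62  61  62  62  62  62  63  69  85  95 102 111 118 124]
 [ 60  62  61  61  61  61  60  60  59  59  59  59  60  60  59  60  61  60  62  61  62  67  82  96 113 130 138 141]]
225.5 [[285.8, 165.9], [301.9, 167.6], [284.7, 175.2], [301.1, 177.0]]
220 [[285.7, 167.0], [301.8, 168.7], [284.7, 176.3], [300.9, 178.0]]
190 [[285.2, 172.8], [300.9, 174.4], [284.2, 181.9], [300.1, 183.6]]
```

```bash
python3 plan.py 612 72 225 -1.45
```

```text
t 5.75 at [605.6  11.6 235.1] yaw -0.0695 tilt [-0.0089 -0.0006] F [-0.8 -0.4 -1.1] M [-0.09  0.08  0.04] w 14.1 j [-0.    0.39  1.66 -0.    1.11  0.07]
[[5.0, 0.0, 1.0, -0.001, 0.001, 0.106], [5.0, 0.0, 1.0, 0.0, 0.0, 0.106], [5.0, -1.0, 1.0, -0.001, 0.001, 0.106], [4.0, -1.0, 1.0, 0.0, 0.0, 0.106], [4.0, -2.0, 1.0, -0.001, 0.001, 0.106]]
[[4.0, -2.0, 1.0, 0.0, 0.0, 0.106], [4.0, -3.0, 1.0, -0.001, 0.001, 0.106], [4.0, -3.0, 1.0, 0.0, 0.0, 0.106], [3.0, -3.0, 0.0, -0.001, 0.001, 0.107], [3.0, -4.0, 1.0, 0.0, 0.0, 0.106]]
[[2.0, -4.0, 0.0, -0.001, 0.001, 0.107], [2.0, -4.0, 1.0, 0.0, 0.0, 0.106], [2.0, -4.0, 0.0, -0.001, 0.001, 0.107]]
```

Request:
{"fn": "move_arm", "kwargs": {
  "deltas": [
    [5,0,1,0,0,0.11],
    [5,0,1,0,0,0.11],
    [5,-1,1,0,0,0.11],
    [4,-1,1,0,0,0.11],
    [4,-2,1,0,0,0.11]
  ]
}}

```text
t: 6.17
ee_pos: [603.1, 30.0, 223.9]
orientation: [-2.81, -1.39, 0.03]
ft_force: [0.4, 0.1, -0.9]
width: 13.7
```

Request:
{"fn": "move_arm", "kwargs": {
  "deltas": [
    [4,-2,1,0,0,0.11],
    [4,-3,1,0,0,0.11],
    [4,-3,1,0,0,0.11],
    [3,-3,0,0,0,0.11],
    [3,-4,1,0,0,0.1]
  ]
}}

```text
t: 6.58
ee_pos: [602.2, 46.9, 213.9]
orientation: [-3.095, -0.525, 0.05]
ft_force: [-1.1, -0.1, -1.7]
width: 13.9
```

Request:
{"fn": "move_arm", "kwargs": {
  "deltas": [
    [2,-4,0,0,0,0.08],
    [2,-4,1,0,0,0.06],
    [0,0,0,0,0,0],
    [0,0,0,0,0,0]
  ]
}}

```text
t: 6.92
ee_pos: [599.9, 51.3, 208.5]
orientation: [3.127, 0.276, -0.063]
ft_force: [0.3, 0.5, -1.5]
width: 13.9
```

Run:
```python
from h import *
from plan import plan
e=cap('scene','scene5'); plan([613,12,235],-.05)
o=ctrl.get_obs(); np.savez('o5.npz',**{k:np.array(v) for k,v in o.items()})
d=cap('top','top5')
cv2.imwrite('pics/c5.png',np.hstack([cv2.resize(k['frame'][b:b+80,a:a+80,::-1],(390,390),interpolation=cv2.INTER_CUBIC) for k,a,b in((e,265,125),(d,150,130))]))
```

```text
t 6.97 at [599.8  51.2 208.4] yaw -1.3946 tilt [-0.04   -0.0049] F [ 0.7 -0.9 -0.6] M [ 0.01  0.06 -0.03] w 14.0 j [ 0.07  0.42  1.67 -0.    1.09  1.46]
[[0.0, 3.0, -2.0, -0.002, 0.003, -0.112], [0.0, 3.0, -2.0, -0.002, 0.003, -0.112], [0.0, 4.0, -2.0, -0.002, 0.003, -0.112], [-1.0, 3.0, -2.0, -0.002, 0.003, -0.112], [-1.0, 3.0, -2.0, -0.002, 0.002, -0.112]]
[[-1.0, 3.0, -2.0, -0.003, 0.002, -0.112], [-2.0, 3.0, -2.0, -0.003, 0.003, -0.112], [-2.0, 3.0, -3.0, -0.002, 0.003, -0.112], [-3.0, 3.0, -2.0, -0.002, 0.002, -0.112], [-3.0, 2.0, -3.0, -0.003, 0.003, -0.112]]
[[-3.0, 2.0, -2.0, -0.002, 0.002, -0.112], [-3.0, 2.0, -3.0, -0.003, 0.003, -0.112]]
```

View pics/c5.png

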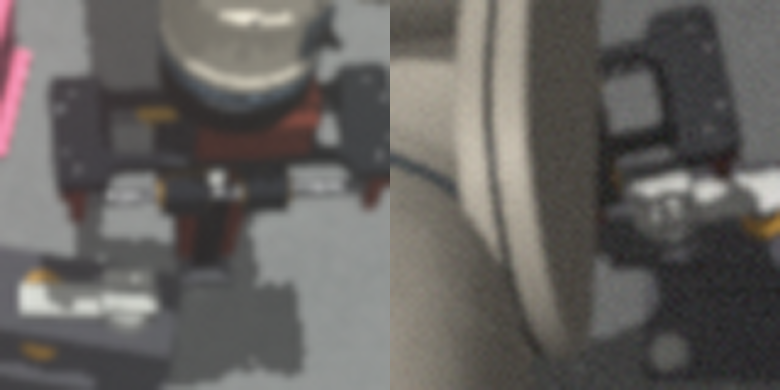

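Run:
```python
from fit import *
from scipy.spatial.transform import Rotation as R
d=load('scene5'); o=np.load('o5.npz'); W=cloud(d)
r=R.from_rotvec(o['orientation']).as_matrix();p=o['ee_pos']
def key2w(X): # key: x along tool x, z = -tool z, origin 45.8 along tool z from TCP
    X=np.asarray(X,float); T=np.stack([X[:,0],-X[:,1],45.8-X[:,2]],1); return T@r.T+p
im=cv2.resize(d['frame'][150:190,285:330,::-1],None,fx=16,fy=14,interpolation=cv2.INTER_CUBIC)
for B,c in((box(-11,11,-2,2,0,30),(0,255,255)),(box(-22,22,-15,15,30,36),(0,255,0)),(box(-15,15,-7,7,36,84),(255,0,255))):
    q=proj(d,key2w(B)); q=(q-[285,150]+.5)*[16,14]-.5
    for i in range(8):
        for b in (1,2,4):
            if not i&b: cv2.line(im,tuple(np.round(q[i]).astype(int).tolist()),tuple(np.round(q[i|b]).astype(int).tolist()),c,1)
cv2.imwrite('pics/c5b.png',im)
np.set_printoptions(linewidth=250,suppress=True)
print(np.nan_to_num(W[172:190,296:318,2]).round(0).astype(int))
print(d['frame'][172:190,296:318].min(-1))
```

```text
[[  2   0  -3  -3 199 228 239 241 241   0 244 246 242 243 246 240 237 235   1  -5  -1  -1]
 [ -2  -3  -4  -1 196 230 234 236 234 235 238 239 242 238 239 234 233 230  -5   3  -1  -1]
 [ -4  -1   3   1 199 222 225 228 226 233 230 234 233 232 223 227 228  -1  -3  -4  -1  -3]
 [  0  -1   4   1 195 225 225 220 222 227 232 228 226 228 221 214 217   0   0  -4   2  -3]
 [ -1  -5   4  -3   1 219 214 217 214 221 221 225 226 220 215 214 213   0   1   0  -5   2]
 [  0  -5  -2   2  -4 212 209 212 210 217 217 218 218 216 208 206 207  -2  -3  -3   2  -1]
 [  0   5   5   3  -1 196 198 195 207 215 212 210 213 209 195 198   4   1  -6  -2  -3  -2]
 [ -1   1  -2  -3  -1 196 197 196 204 202 208 208 206 198 197 196   3  -1  -1 -10  -2  -1]
 [ -3   4  -5  -4  -2 199 198 197 200 202 202 201 201 195 195 198  -2   1  -4  -2  -4   4]
 [144 142 142   0  -1 195 198 197 199 199 196 195 196 194 193 198  -4   2   0   1   0  -4]
 [144 143 147 143 142 194 198 193 196 197 197 196 201 196 196 197  -5   0  -4   0   3   0]
 [142 143 141 142 145 193 195 194 195 195 196 196 194 193 196 193   0  -4  -1  -2  -2   0]
 [145 14
[... 1477 characters left out ...]
8  85  87  89  87  87  87  87  86  83  82  84  87  87  91 108]
 [ 92  74  64  63  64  67  75  81  83  83  81  80  81  80  80  79  81  85  88  87  92 106]
 [ 95  80  67  63  63  67  75  81  86  89  88  86  86  85  84  83  84  86  88  88  89  93]
 [112  87  68  63  63  67  78  87  89  92  91  89  88  88  86  86  87  87  87  88  88  87]
 [141 102  73  63  64  70  81  87  89  90  89  89  88  87  87  87  86  87  88  88  88  87]
 [165 118  79  67  66  71  82  87  88  89  88  87  87  86  87  87  87  86  87  88  88  88]
 [156 118  89  79  74  76  82  87  89  88  87  88  86  86  86  88  88  86  88  88  88  86]
 [116 102  93  91  84  82  85  87  89  88  88  86  87  86  87  88  88  87  88  88  89  88]]
```

View pics/c5b.png

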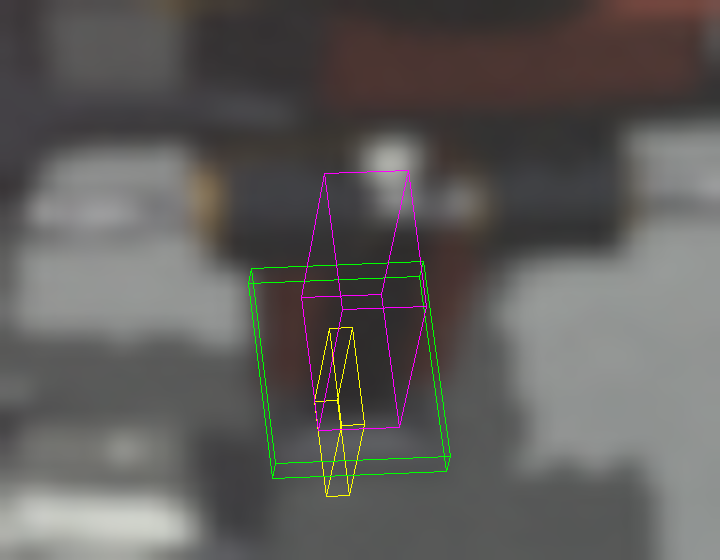

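Run:
```python
from fit import *
d=load('scene5'); f=d['frame'].astype(int)
np.set_printoptions(linewidth=250,suppress=True)
print((f[...,0]-f[...,2])[164:186,296:320])
print(f[172:188,296:320,0])
im=d['frame'][160:192,290:325,::-1].astype(float); im=np.clip((im-35)*2.2,0,255).astype(np.uint8)
cv2.imwrite('pics/c5c.png',cv2.resize(im,None,fx=18,fy=18,interpolation=cv2.INTER_NEAREST))
```

```text
[[ 8 36 34  9 -3 -4 -4 -4 -4 -4 -3 -2  0  0 -1 -2  0  3 12 12  2 -3 -4 -3]
 [ 8 32 32  7 -2 -3 -2 -3 -2 -2 -2  0  2  1 -1  0  2  6 16 14  3 -2 -1 -2]
 [ 6 22 24  7  0 -1  0 -1 -1  0  0  2  3  2  0  3 10 14 17 11  2  1  0  0]
 [ 3 12 14  6  1  1  0  0  1  1  2  4  5  3  3  7 16 21 15  7  2  0  0 -1]
 [ 1  4  4  3  1  2  4  4  4  2  1  2  2  3  3  9 18 21 16  5  1  0  0 -1]
 [ 0  0  0  0  2  8 12 15 12  8  4  2  2  3  3 11 19 22 16  7  1 -1 -1  0]
 [ 0 -1 -1  0  3 12 20 22 20 11  4  2  3  2  4 13 20 21 14  5  0 -1  0 -1]
 [ 0 -1 -1  0  3 12 21 24 21 12  4  4  2  1  6 15 22 22 12  2 -1 -1 -1 -1]
 [-1  0 -1  0  2 11 21 24 20 10  4  3  2  1  6 16 23 20  8  1  0 -1 -1 -1]
 [-1 -1 -1 -1  2 10 20 24 17  9  4  2  2  2  8 18 22 14  5  0  0 -1 -2 -2]
 [ 0  0 -1 -1  1 10 20 22 16  7  3  3  2  4 12 20 20 12  4  0  0 -1 -1 -1]
 [ 1  0  0  0  2 11 21 22 16  6  3  2  2  5 12 21 19  9  3 -1 -1 -1 -1 -1]
 [ 1  0  0  0  2 11 19 21 13  4  2  2  2  5 13 18 15  6  1  0  0  0 -1 -1]
 [-1  1  1  1  2  8 13 14  7  4  2  2  1  2  7 10  7  3  1  0  0 -1 -1 -1]
 [ 0  1  1  1  1  2  5  4  2  2  2  0  1  0  0  1 
[... 1435 characters left out ...]
7 142]
 [ 92  76  70  71  72  71  75  80  87  91  91  92  93  92  87  80  80  85  86  88  89 102 128 141]
 [ 93  74  66  65  66  69  79  85  87  89  87  87  87  87  86  83  82  84  87  87  91 108 126 129]
 [ 93  75  65  64  65  67  75  81  83  83  81  80  81  80  80  79  81  85  88  87  92 106 114 107]
 [ 97  80  68  64  64  67  75  81  86  89  88  86  86  85  84  83  84  86  88  88  89  93  93  90]
 [113  87  68  64  64  67  78  87  89  92  91  89  88  88  86  86  87  87  87  88  88  87  87  87]
 [144 103  73  63  64  70  81  87  89  90  89  89  88  87  87  87  86  87  88  88  88  87  86  86]
 [167 119  79  67  66  71  82  87  88  89  88  87  87  86  87  87  87  86  87  89  88  88  87  86]]
```

View pics/c5c.png

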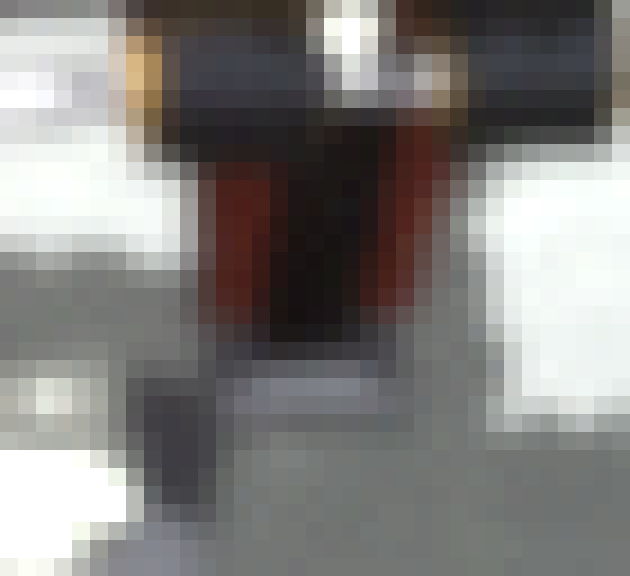

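Run:
```python
from fit import *
from scipy.spatial.transform import Rotation as R
d=load('scene5'); o=np.load('o5.npz')
r=R.from_rotvec(o['orientation']).as_matrix();p=o['ee_pos']
for x in(8,10,11,12):
  print(x,proj(d,np.array([[x,y,0] for y in(-17,-7,7,17)])@r.T+p).round(2).tolist())
# scene0 & top0 head/keeper fit
from scipy.optimize import minimize
for n,win in(('scene0',(258,174,304,200)),('top0',(190,158,240,186))):
    d=load(n); f=d['frame'].astype(float); u0,v0,u1,v1=win; I=f[v0:v1,u0:u1].min(-1)
    def model(q):
        x,y,a,h=q   # screw axis, angle of keeper dir (-90deg=> a=0), 
        Rm=rz(a); off=np.array([x,y,0])
        K=box(-10,10,-62,0,h-6,h)@Rm.T+off
        H1=box(-13.5,-3.5,-15,15,158,168)@Rm.T+off;H2=box(3.5,13.5,-15,15,158,168)@Rm.T+off
        return K,H1,H2
    def render(q):
        K,H1,H2=model(q); s=d
        # top faces brighter than sides
        A=draw(d,[(K,1*120),(K[K[:,2]>K[:,2].max()-1],255),(H1,120),(H1[H1[:,2]>167],235),(H2,120),(H2[H2[:,2]>167],235)],win)
        return A
    def cost(q):
        A=render(q); A=cv2.GaussianBlur(A,(0,0),.7); X=np.stack([A.ravel(),np.ones(A.size)],1); m=(I>0).ravel()
        c,res,_,_=np.linalg.lstsq(X,I.ravel(),rcond=None); return ((X@c-I.ravel())**2).mean()
    best=None
    for h in(156,):
      for x0 in(608,612,616):
        for a0 in(-.07,0.05,.12):
          rr=minimize(cost,[x0,11,a0,h],method='Nelder-Mead',options=dict(initial_simplex=np.array([x0,11,a0,h])+np.vstack([np.zeros(4),np.diag([4,4,.1,3])])))
          if best is None or rr.fun<best.fun: best=rr
    print(n,best.x.round(3),best.fun,'bg var',I.var())
    A=render(best.x)
    cv2.imwrite('pics/fit_%s.png'%n,np.vstack([cv2.resize(I.astype(np.uint8),None,fx=12,fy=10,interpolation=0),cv2.resize((A*255).astype(np.uint8),None,fx=12,fy=10,interpolation=0)]))
```

```text
8 [[313.18, 175.88], [309.54, 176.05], [304.44, 176.29], [300.79, 176.47]]
10 [[313.26, 176.52], [309.62, 176.69], [304.51, 176.93], [300.86, 177.11]]
11 [[313.3, 176.84], [309.65, 177.01], [304.55, 177.26], [300.9, 177.43]]
12 [[313.34, 177.16], [309.69, 177.34], [304.58, 177.58], [300.93, 177.75]]
scene0 [6.12234e+02 1.16420e+01 1.21000e-01 1.56062e+02] 682.2319075409443 bg var 1683.0501133935861
top0 [6.13173e+02 1.34550e+01 9.90000e-02 1.55700e+02] 244.71536232912297 bg var 1525.0848525510203
```

View pics/fit_scene0.png

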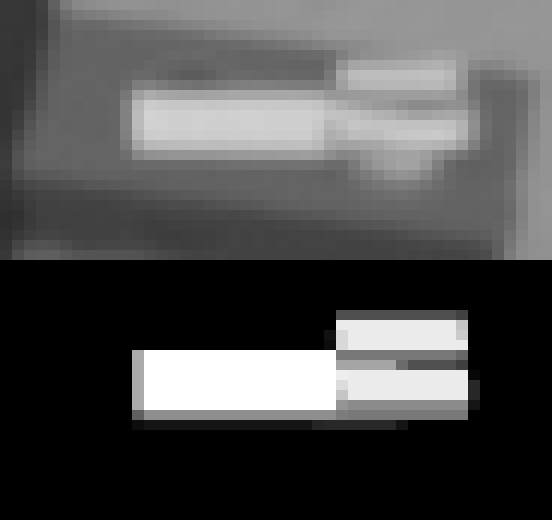

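View pics/fit_top0.png

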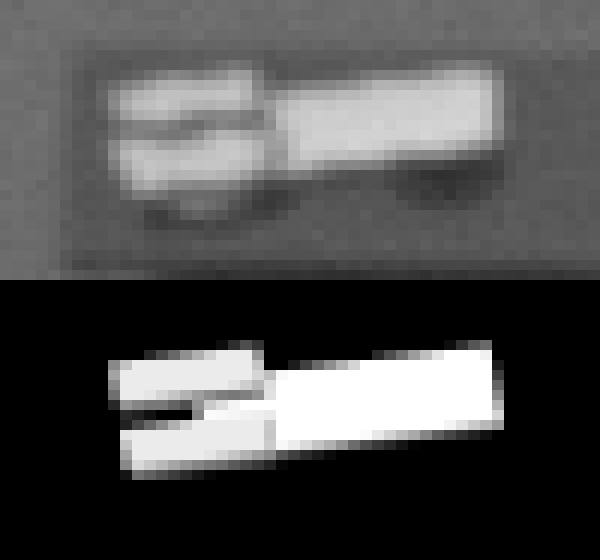

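```bash
cat > fit2.py <<'E'
from fit import *
def cov(d,layers,win):
    u0,v0,u1,v1=win; m=np.zeros(((v1-v0)*S,(u1-u0)*S),np.uint8)
    for X,lab in layers:
        q=((proj(d,X)-[u0,v0]+.5)*S-.5); h=cv2.convexHull(q.astype(np.float32))
        cv2.fillConvexPoly(m,np.round(h*16).astype(np.int32),lab,shift=4)
    return m
def top(B): return B[B[:,2]>B[:,2].max()-.1]
def layers(x,y,yaw,a,hk=156):
    Rb=rz(yaw); off=np.array([x,y,0])-Rb@np.array([0,50,0]); Rs=rz(yaw+a); so=np.array([x,y,0])
    b=lambda *k: box(*k)@Rb.T+off
    s=lambda *k: box(*k)@Rs.T+so
    L=[]
    lug=b(-28,28,-60,80,131,145); L+=[(lug,7),(top(lug),1)]
    th=np.linspace(0,2*np.pi,25)
    cyl=lambda r,z0,z1,c: np.array([[c[0]+r*np.cos(t),c[1]+r*np.sin(t),z] for t in th for z in(z0,z1)])@Rb.T+off
    L+=[(cyl(12.5,145,150,(0,0)),8)]
    L+=[(cyl(12,145,150,(0,50)),5)]
    K=s(-10,10,-62,0,hk-6,hk); L+=[(K,4),(top(K),2)]
    Hb=s(-13.5,13.5,-15,15,150,158); L+=[(Hb,4),(top(Hb),6)]
    sd=np.sign(1)
    for h in ([s(-13.5,-3.5,-15,15,158,168),s(3.5,13.5,-15,15,158,168)]):
        L+=[(h,9),(top(h),3)]
    return L
E
cat > run2.py <<'E'
from fit2 import *
from scipy.optimize import minimize
for n,win in(('scene0',(262,172,304,204)),('top0',(190,158,238,190))):
    d=load(n); f=d['frame'].astype(float); u0,v0,u1,v1=win; I=f[v0:v1,u0:u1].reshape(-1,3)
    NL=10
    def design(q,sig=.8):
        m=cov(d,layers(*q),win); Cs=[]
        for l in range(NL):
            c=cv2.resize((m==l).astype(np.float32),None,fx=1/S,fy=1/S,interpolation=cv2.INTER_AREA); Cs.append(cv2.GaussianBlur(c,(0,0),sig).ravel())
        return np.stack(Cs,1),m
    def cost(q):
        X,_=design(q); A=X.T@X+1e-2*np.eye(NL); c=np.linalg.solve(A,X.T@I); e=X@c-I; return np.minimum(np.abs(e),40).__pow__(2).mean()
    best=None
    for x0 in(611,615):
      for y0 in (10,14):
       for yaw in(-.08,-.03):
        for a0 in(.1,.2):
          q0=np.array([x0,y0,yaw,a0]); rr=minimize(cost,q0,method='Nelder-Mead',options=dict(initial_simplex=q0+np.vstack([np.zeros(4),np.diag([3,3,.05,.07])]),maxiter=300))
          if best is None or rr.fun<best.fun: best=rr
    print(n,best.x.round(3),'slot yaw',round(best.x[2]+best.x[3],3),best.fun, I.var(0).mean())
    X,m=design(best.x); A=X.T@X+1e-2*np.eye(NL); c=np.linalg.solve(A,X.T@I); M=(X@c).reshape(v1-v0,u1-u0,3); J=I.reshape(M.shape)
    print(c.mean(1).round(0))
    cv2.imwrite('pics/f2_%s.png'%n,cv2.resize(np.clip(np.hstack([J,M]),0,255).astype(np.uint8)[...,::-1],None,fx=8,fy=8,interpolation=0))
E
python3 run2.py
```

```text
scene0 [ 6.1987e+02  9.8500e+00  6.4000e-02 -1.2700e-01] slot yaw -0.063 359.9137704620494 1554.0331121489426
[130.  92. 209. 173. 106. 146. 683.  50. 109. 139.]
top0 [ 6.11751e+02  1.35260e+01 -1.82000e-01  2.93000e-01] slot yaw 0.111 161.75152653462294 1740.9367931507222
[101.  86. 208. 197.  66.   0. 178.  -6.  96.  64.]
```

```bash
cat > run3.py <<'E'
from fit2 import *
from scipy.optimize import minimize
for n,win in(('scene0',(262,172,304,204)),('top0',(190,158,238,190))):
    d=load(n); f=d['frame'].astype(float); u0,v0,u1,v1=win; I=f[v0:v1,u0:u1].reshape(-1,3)
    q=(612.5,12.5,0,.11)
    base=[l for l in layers(*q) if l[1] in(2,3,4,6,9)]
    mk=cov(d,base,win)>0; mk=cv2.dilate(mk.astype(np.uint8),np.ones((2*S*2+1,)*2)); mk=cv2.resize(mk.astype(np.float32),None,fx=1/S,fy=1/S,interpolation=cv2.INTER_AREA).ravel()>.5
    NL=10
    def design(q,sig=.8):
        m=cov(d,[l for l in layers(q[0],q[1],-.06,q[2]+.06) if l[1] not in(7,)],win); Cs=[]
        for l in range(NL):
            c=cv2.resize((m==l).astype(np.float32),None,fx=1/S,fy=1/S,interpolation=cv2.INTER_AREA); Cs.append(cv2.GaussianBlur(c,(0,0),sig).ravel())
        return np.stack(Cs,1),m
    def solve(X): A=X[mk].T@X[mk]+.5*np.eye(NL); return np.linalg.solve(A,X[mk].T@I[mk]+.5*100)
    def cost(q):
        X,_=design(q); c=solve(X); e=(X@c-I)[mk]; return (np.minimum(np.abs(e),50)**2).mean()
    R=[]
    for x0 in(610,614):
      for y0 in (10,14):
        for a0 in(.05,.15):
          q0=np.array([x0,y0,a0]); rr=minimize(cost,q0,method='Nelder-Mead',options=dict(initial_simplex=q0+np.vstack([np.zeros(3),np.diag([3,3,.05])]),maxiter=300)); R.append((rr.fun,*rr.x))
    R=np.array(sorted(R)); print(n,R[:4].round(3),I[mk].var(0).mean())
    X,m=design(R[0][1:]); c=solve(X); M=(X@c).reshape(v1-v0,u1-u0,3); J=I.reshape(M.shape)
    print(c.mean(1).round(0))
    cv2.imwrite('pics/f3_%s.png'%n,cv2.resize(np.clip(np.hstack([J,M]),0,255).astype(np.uint8)[...,::-1],None,fx=8,fy=8,interpolation=0))
a=cv2.imread('pics/f3_scene0.png');b=cv2.imread('pics/f3_top0.png');w=max(a.shape[1],b.shape[1])
cv2.imwrite('pics/f3.png',np.vstack([cv2.copyMakeBorder(k,0,0,0,w-k.shape[1],0) for k in(a,b)]))
E
python3 run3.py
```

```text
scene0 [[6.58210e+01 6.13483e+02 1.10380e+01 8.70000e-02]
 [6.61350e+01 6.13394e+02 1.10370e+01 9.10000e-02]
 [6.61970e+01 6.13402e+02 1.10300e+01 9.10000e-02]
 [6.63030e+01 6.13514e+02 1.11240e+01 9.90000e-02]] 1350.329363623361
[147. 101. 207. 199. 135. 135. 114. 100. 129. 141.]
top0 [[9.03250e+01 6.12299e+02 1.34720e+01 1.04000e-01]
 [9.06250e+01 6.12317e+02 1.35190e+01 1.02000e-01]
 [9.07120e+01 6.12337e+02 1.35800e+01 1.03000e-01]
 [9.08330e+01 6.12330e+02 1.34690e+01 1.02000e-01]] 2260.1467929768464
[116.  85. 207. 197.  77. 100. 154. 100.  92.  82.]
```

View pics/f3.png

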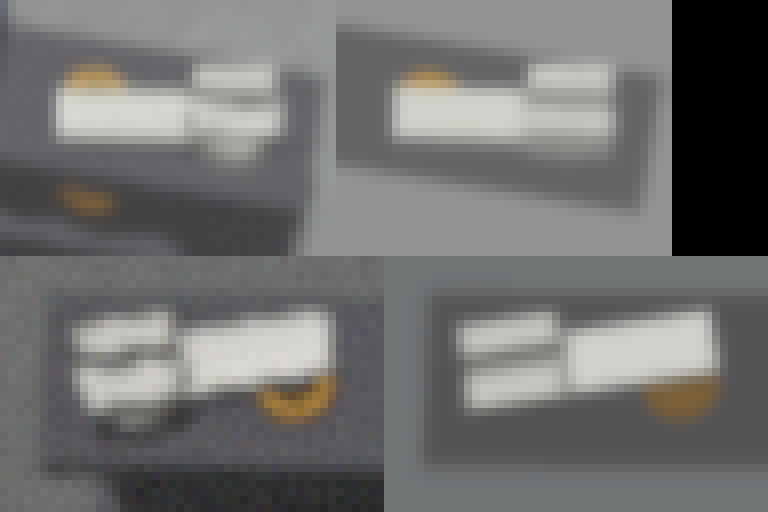

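Request:
{"fn": "move_arm", "kwargs": {
  "deltas": [
    [0,0,-14,-0.001,0.03,-0.08],
    [0,3,-12,-0.001,0.03,-0.11],
    [0,4,-10,0,0.01,-0.11],
    [-1,3,-5,0,0,-0.11],
    [-1,3,-3,0,0,-0.11]
  ]
}}

```text
t: 7.43
ee_pos: [602.1, 35.8, 252.2]
orientation: [-2.937, -1.106, -0.046]
ft_force: [0.5, -0.2, -1.3]
width: 13.7
```

```bash
python3 plan.py 613 12 240 0.097
```

```text
t 7.43 at [602.1  35.8 252.2] yaw -0.8503 tilt [0.0267 0.0132] F [ 0.5 -0.2 -1.3] M [-0.04  0.12 -0.01] w 13.7 j [0.03 0.35 1.67 0.01 1.09 0.88]
[[-1.0, 3.0, 1.0, 0.002, -0.003, -0.105], [-1.0, 3.0, 1.0, 0.002, -0.002, -0.105], [-1.0, 2.0, 1.0, 0.002, -0.003, -0.105], [-2.0, 2.0, 2.0, 0.002, -0.002, -0.105], [-2.0, 2.0, 1.0, 0.003, -0.002, -0.105]]
[[-2.0, 2.0, 2.0, 0.002, -0.003, -0.106], [-2.0, 2.0, 1.0, 0.003, -0.002, -0.105], [-3.0, 2.0, 2.0, 0.002, -0.003, -0.106], [-3.0, 1.0, 1.0, 0.003, -0.003, -0.105]]
```

Request:
{"fn": "move_arm", "kwargs": {
  "deltas": [
    [-1,3,1,0.002,-0.003,-0.105],
    [-1,3,1,0.002,-0.003,-0.105],
    [-1,2,1,0.002,-0.003,-0.105],
    [-2,2,2,0.002,-0.002,-0.105],
    [-2,2,1,0.003,-0.002,-0.105]
  ]
}}

```text
t: 7.85
ee_pos: [607.9, 19.3, 248.4]
orientation: [2.521, 1.871, 0.024]
ft_force: [-1.0, 0.1, -0.8]
width: 13.9
```

```bash
python3 plan.py 613 12 236 0.097
```

```text
t 7.85 at [607.9  19.3 248.4] yaw -0.2938 tilt [0.013  0.0076] F [-1.   0.1 -0.8] M [-0.07  0.06 -0.03] w 13.9 j [0.01 0.36 1.66 0.01 1.11 0.3 ]
[[-1.0, 2.0, 3.0, 0.003, -0.002, -0.098], [-2.0, 1.0, 3.0, 0.003, -0.002, -0.098], [-2.0, 2.0, 3.0, 0.003, -0.002, -0.097], [-1.0, 1.0, 3.0, 0.003, -0.003, -0.098]]
```

Request:
{"fn": "move_arm", "kwargs": {
  "deltas": [
    [-1,2,2,0.003,-0.002,-0.095],
    [-2,1,2,0.003,-0.002,-0.09],
    [-1,1,3,0.003,-0.002,-0.09],
    [0,0,0,0,0,-0.04],
    [0,0,0,0,0,0]
  ]
}}

```text
t: 8.27
ee_pos: [610.6, 11.1, 240.8]
orientation: [2.169, 2.272, 0.005]
ft_force: [-0.2, -0.8, -1.2]
width: 14.1
```

```bash
python3 plan.py 613 12 228 0.097 9
```

```text
t 8.27 at [610.6  11.1 240.8] yaw 0.0463 tilt [0.0021 0.0021] F [-0.2 -0.8 -1.2] M [-0.07  0.1   0.01] w 14.1 j [-0.    0.38  1.65  0.    1.11 -0.05]
[[0.4, 1.2, 6.4, 0.001, -0.001, -0.025], [0.4, 1.2, 6.4, 0.001, -0.001, -0.026]]
```

Request:
{"fn": "move_arm", "kwargs": {
  "deltas": [
    [0.4,1.2,7,0.001,-0.001,-0.025],
    [0.4,1.2,7,0.001,-0.001,-0.026],
    [0,0,4,0,0,0],
    [0,0,0,0,0,0]
  ]
}}

```text
t: 8.6
ee_pos: [612.8, 10.8, 222.1]
orientation: [2.111, 2.326, 0.0]
ft_force: [-0.1, -0.4, -1.3]
width: 13.9
```

```bash
python3 plan.py 613 12 216 0.097 9
```

```text
t 8.6 at [612.8  10.8 222.1] yaw 0.0966 tilt [ 0.0006 -0.0003] F [-0.1 -0.4 -1.3] M [-0.06  0.07 -0.02] w 13.9 j [-0.    0.41  1.66 -0.    1.08 -0.1 ]
[[1.1, 0.3, 6.1, 0.001, 0.0, 0.0]]
```

Request:
{"fn": "move_arm", "kwargs": {
  "deltas": [
    [1,0.3,5,0,0,0],
    [0,0,0,0,0,0],
    [0,0,3,0,0,0],
    [0,0,0,0,0,0]
  ]
}}

```text
t: 8.93
ee_pos: [612.8, 11.9, 213.3]
orientation: [2.114, 2.324, -0.0]
ft_force: [-0.7, 0.6, -0.6]
width: 13.7
```

```bash
python3 plan.py 613 12 211 0.097 9
```

```text
t 8.93 at [612.8  11.9 213.3] yaw 0.0946 tilt [ 0.0002 -0.0003] F [-0.7  0.6 -0.6] M [-0.07  0.06 -0.01] w 13.7 j [ 0.    0.42  1.67 -0.    1.06 -0.09]
[[0.1, 0.2, 2.3, 0.0, 0.0, -0.002]]
```

Request:
{"fn": "move_arm", "kwargs": {
  "deltas": [
    [0,0.2,2.5,0,0,0],
    [0,0,1,0,0,0],
    [0,0,0,0,0,0]
  ]
}}

```text
t: 9.18
ee_pos: [613.2, 12.0, 209.7]
orientation: [2.114, 2.323, 0.001]
ft_force: [-0.1, 0.6, -1.4]
width: 13.8
```

```bash
python3 plan.py 613 12 207 0.097 9
```

```text
t 9.18 at [613.2  12.  209.7] yaw 0.0944 tilt [ 0.0008 -0.0002] F [-0.1  0.6 -1.4] M [-0.06  0.04 -0.02] w 13.8 j [ 0.    0.42  1.67 -0.    1.05 -0.09]
[[0.0, -0.2, 2.7, 0.001, 0.0, -0.003]]
```

Request:
{"fn": "move_arm", "kwargs": {
  "deltas": [
    [0,-0.2,2.5,0,0,0],
    [0,0,1,0,0,0],
    [0,0,0,0,0,0]
  ]
}}

```text
t: 9.43
ee_pos: [613.2, 12.0, 206.1]
orientation: [2.113, 2.323, 0.001]
ft_force: [0.5, -0.2, -1.5]
width: 13.7
```

```bash
python3 plan.py 613 12 206 0.6 9
python3 - <<'E'
from h import *
e=cap('scene','scene6'); d=cap('top','top6')
cv2.imwrite('pics/c6.png',np.hstack([cv2.resize(k['frame'][b:b+80,a:a+80,::-1],(390,390),interpolation=cv2.INTER_CUBIC) for k,a,b in((e,245,135),(d,180,130))]))
E
```

```text
t 9.43 at [613.2  12.  206.1] yaw 0.0944 tilt [ 0.0012 -0.0003] F [ 0.5 -0.2 -1.5] M [-0.1   0.09  0.04] w 13.7 j [ 0.    0.42  1.67 -0.    1.05 -0.09]
[[0.0, 0.0, 0.0, 0.0, 0.0, -0.101], [0.0, 0.0, 0.0, 0.0, 0.0, -0.101], [0.0, 0.0, 0.0, 0.0, 0.0, -0.101], [0.0, -0.1, 0.0, 0.0, 0.0, -0.101], [0.1, 0.0, 0.1, 0.001, 0.001, -0.102]]
```

View pics/c6.png

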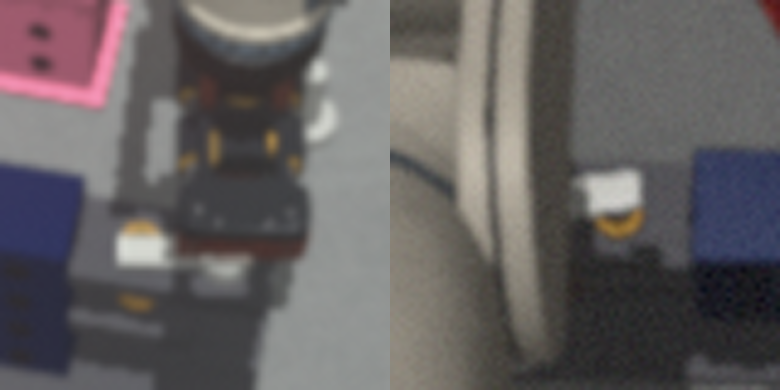

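Request:
{"fn": "move_arm", "kwargs": {
  "deltas": [
    [0,0,0,0,0,-0.06],
    [0,0,0,0,0,-0.1],
    [0,0,0,0,0,-0.1]
  ]
}}

```text
t: 9.78
ee_pos: [613.0, 11.8, 206.4]
orientation: [1.786, 2.584, 0.0]
ft_force: [-0.0, -0.2, -1.1]
width: 13.7
```

```bash
python3 plan.py 613 12 206 1.5 9
```

```text
t 9.78 at [613.   11.8 206.4] yaw 0.3613 tilt [ 0.0009 -0.0004] F [-0.  -0.2 -1.1] M [-0.05  0.02 -0.04] w 13.7 j [ 0.    0.42  1.67 -0.    1.05 -0.36]
[[0.0, 0.0, 0.0, 0.0, 0.0, -0.114], [0.0, 0.0, 0.0, 0.0, 0.0, -0.114], [0.0, 0.0, 0.0, 0.0, 0.0, -0.114], [0.0, 0.0, 0.1, 0.0, 0.0, -0.114], [0.0, 0.0, 0.0, 0.0, 0.0, -0.114]]
[[0.0, 0.0, 0.1, 0.0, 0.0, -0.114], [0.0, 0.0, 0.0, 0.0, 0.0, -0.114], [0.0, 0.0, 0.1, 0.0, 0.0, -0.114], [0.0, 0.1, 0.0, 0.0, 0.0, -0.113], [0.1, 0.1, 0.1, 0.0, 0.001, -0.114]]
```

Request:
{"fn": "move_arm", "kwargs": {
  "deltas": [
    [0,0,0,0,0,-0.1],
    [0,0,0,0,0,-0.1],
    [0,0,0,0,0,-0.1]
  ]
}}

```text
t: 10.03
ee_pos: [613.2, 11.9, 206.4]
orientation: [1.359, 2.831, 0.001]
ft_force: [-0.1, 0.0, -1.9]
width: 14.2
```

```bash
python3 plan.py 613 12 206 1.5 9;python3 - <<'E'
from h import *
e=cap('scene','scene7'); d=cap('top','top7')
cv2.imwrite('pics/c7.png',np.hstack([cv2.resize(k['frame'][b:b+80,a:a+80,::-1],(390,390),interpolation=cv2.INTER_CUBIC) for k,a,b in((e,245,135),(d,180,130))]))
E
```

```text
t 10.03 at [613.2  11.9 206.4] yaw 0.676 tilt [ 0.0014 -0.    ] F [-0.1  0.  -1.9] M [-0.    0.01 -0.08] w 14.2 j [ 0.    0.42  1.67 -0.    1.05 -0.68]
[[0.0, 0.0, 0.0, 0.0, 0.0, -0.103], [0.0, 0.0, 0.1, 0.0, 0.0, -0.103], [0.0, 0.0, 0.0, 0.0, 0.0, -0.103], [0.0, 0.0, 0.1, 0.0, 0.0, -0.103], [0.1, 0.0, 0.0, 0.0, 0.0, -0.103]]
[[0.0, 0.0, 0.1, 0.0, 0.0, -0.103], [0.1, 0.0, 0.0, 0.0, 0.001, -0.103], [0.0, 0.0, 0.1, 0.0, 0.0, -0.103]]
```

View pics/c7.png

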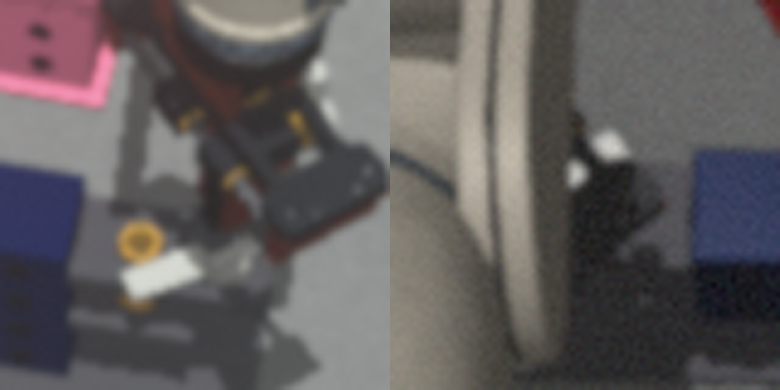

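The keeper at about (290,190) in the scene image is turning with the key and has uncovered the bushing. Continuing.

Request:
{"fn": "move_arm", "kwargs": {
  "deltas": [
    [0,0,0,0,0,-0.1],
    [0,0,0,0,0,-0.1],
    [0,0,0,0,0,-0.1],
    [0,0,0,0,0,-0.1]
  ]
}}

```text
t: 10.47
ee_pos: [613.3, 12.1, 206.4]
orientation: [0.778, 3.042, 0.001]
ft_force: [0.3, 0.4, -1.9]
width: 14.0
```

```bash
python3 plan.py 613 12 206 1.52 9
```

```text
t 10.47 at [613.3  12.1 206.4] yaw 1.0702 tilt [0.0017 0.0004] F [ 0.3  0.4 -1.9] M [-0.02  0.   -0.07] w 14.0 j [ 0.    0.42  1.67  0.    1.05 -1.07]
[[0.1, -0.1, 0.1, 0.0, 0.0, -0.112], [0.1, 0.0, 0.1, 0.0, 0.001, -0.113], [0.0, -0.1, 0.1, 0.0, 0.0, -0.112], [0.1, 0.0, 0.1, 0.001, 0.001, -0.113]]
```

Request:
{"fn": "move_arm", "kwargs": {
  "deltas": [
    [0,0,0,0,0,-0.11],
    [0,0,0,0,0,-0.11],
    [0,0,0,0,0,-0.11],
    [0,0,0,0,0,-0.08],
    [0,0,0,0,0,0]
  ]
}}

```text
t: 10.88
ee_pos: [613.5, 12.3, 206.4]
orientation: [0.135, 3.137, 0.002]
ft_force: [0.3, 0.3, -1.4]
width: 13.6
```

```bash
python3 plan.py 613 12 206 1.52 9;python3 - <<'E'
from h import *
e=cap('scene','scene8'); d=cap('top','top8')
cv2.imwrite('pics/c8.png',np.hstack([cv2.resize(k['frame'][b:b+80,a:a+80,::-1],(390,390),interpolation=cv2.INTER_CUBIC) for k,a,b in((e,245,135),(d,180,130))]))
E
```

```text
t 10.88 at [613.5  12.3 206.4] yaw 1.485 tilt [0.0019 0.0009] F [ 0.3  0.3 -1.4] M [ 0.05  0.01 -0.01] w 13.6 j [ 0.    0.42  1.67  0.    1.05 -1.49]
[[0.4, -0.4, 0.4, 0.001, 0.002, -0.035]]
```

View pics/c8.png

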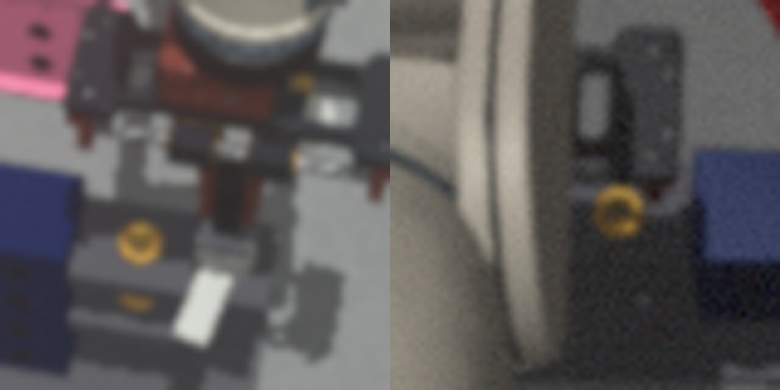

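Run:
```python
from fit import *
d=load('scene8');f=d['frame'];W=cloud(d)
m=(f.min(-1)>165); m[:187]=0; m[208:]=0; m[:,:278]=0;m[:,296:]=0
p=W[m]; print(len(p),p.mean(0)); p=p[(abs(p[:,2]-156)<8)]
vx,vy,x0,y0=cv2.fitLine(p[:,:2].astype(np.float32),cv2.DIST_L2,0,.01,.01).ravel()
print(np.arctan2(vy,vx)+np.pi/2, p.mean(0), np.arctan2(p[:,1].mean()-11.5,p[:,0].mean()-613.2)+np.pi/2)
```

```text
93 [nan nan nan]
1.3083231 [651.16382349   1.86828886 155.45174139] 1.3223311985729267
```

Request:
{"fn": "move_arm", "kwargs": {
  "deltas": [
    [0.3,-0.3,0.2,0,0.001,-0.08],
    [0,0,0,0,0,-0.05],
    [0,0,0,0,0,0]
  ]
}}

```text
t: 11.23
ee_pos: [613.5, 12.4, 206.4]
orientation: [-0.05, 3.139, 0.002]
ft_force: [0.9, 1.2, -1.7]
width: 13.8
```

```bash
python3 plan.py 613.3 12 206 1.53 9
```

```text
t 11.23 at [613.5  12.4 206.4] yaw 1.6029 tilt [0.0018 0.0016] F [ 0.9  1.2 -1.7] M [ 0.07  0.02 -0.03] w 13.8 j [-0.    0.42  1.67  0.    1.05 -1.6 ]
[[0.2, -0.4, 0.4, 0.002, 0.002, 0.073]]
```

Now I ease back within the slot play and lift straight out.

Request:
{"fn": "move_arm", "kwargs": {
  "deltas": [
    [0,0,0,0.001,0.001,0.05],
    [0,0,0,0.001,0.001,0.03],
    [0,0,-5,0,0,0],
    [0,0,-8,0,0,0],
    [0,0,-12,0,0,0]
  ]
}}

```text
t: 11.65
ee_pos: [611.9, 12.2, 230.8]
orientation: [-0.107, -3.135, 0.001]
ft_force: [0.1, 1.0, -0.7]
width: 13.8
```

```bash
python3 plan.py 570 -60 250 0.9
```

```text
t 11.65 at [611.9  12.2 230.8] yaw 1.5028 tilt [-0.005  -0.0007] F [ 0.1  1.  -0.7] M [-0.03 -0.03  0.05] w 13.8 j [ 0.    0.4   1.65 -0.    1.1  -1.5 ]
[[6.0, -12.0, -3.0, 0.0, -0.001, 0.1], [5.0, -13.0, -3.0, 0.0, -0.001, 0.101], [4.0, -14.0, -3.0, -0.001, -0.001, 0.1], [2.0, -14.0, -3.0, 0.0, 0.0, 0.101], [1.0, -14.0, -4.0, -0.001, -0.001, 0.1]]
[[-1.0, -13.0, -3.0, 0.0, 0.0, 0.101]]
```

Request:
{"fn": "move_arm", "kwargs": {
  "deltas": [
    [0,0,-15,0,0,0.1],
    [5,-13,-5,0,0,0.11],
    [4,-14,0,0,0,0.11],
    [2,-14,0,0,0,0.11],
    [1,-14,0,0,0,0.11]
  ]
}}

```text
t: 12.07
ee_pos: [585.7, -35.4, 261.6]
orientation: [0.969, 2.981, 0.002]
ft_force: [0.3, 0.1, -0.5]
width: 13.7
```

```bash
python3 plan.py 503 -297.5 240 -1.373
```

```text
t 12.07 at [585.7 -35.4 261.6] yaw 0.9422 tilt [ 0.0068 -0.0007] F [ 0.3  0.1 -0.5] M [-0.02 -0.01 -0.05] w 13.7 j [-0.08  0.32  1.69 -0.    1.13 -1.02]
[[-4.0, -12.0, 1.0, 0.0, 0.0, 0.11], [-5.0, -12.0, 1.0, 0.0, 0.0, 0.11], [-7.0, -11.0, 1.0, 0.0, 0.0, 0.11], [-8.0, -10.0, 1.0, 0.0, 0.0, 0.11], [-9.0, -10.0, 1.0, 0.0, 0.0, 0.11]]
[[-10.0, -8.0, 1.0, 0.0, 0.0, 0.11], [-11.0, -7.0, 1.0, 0.0, 0.0, 0.11], [-12.0, -6.0, 1.0, 0.0, 0.0, 0.11], [-12.0, -5.0, 1.0, 0.0, 0.0, 0.11], [-13.0, -3.0, 1.0, 0.001, 0.0, 0.11]]
[[-13.0, -2.0, 1.0, 0.0, 0.0, 0.11], [-13.0, -1.0, 1.0, 0.0, 0.0, 0.111], [-13.0, 1.0, 1.0, 0.0, 0.0, 0.11], [-13.0, 2.0, 1.0, 0.001, -0.001, 0.111], [-13.0, 4.0, 1.0, 0.0, 0.0, 0.11]]
[[-12.0, 5.0, 1.0, 0.001, -0.001, 0.111], [-11.0, 7.0, 1.0, 0.0, 0.0, 0.11], [-11.0, 8.0, 1.0, 0.001, -0.001, 0.111], [-10.0, 9.0, 1.0, 0.0, 0.0, 0.11], [-8.0, 9.0, 1.0, 0.001, -0.001, 0.111]]
[[-8.0, 11.0, 1.0, 0.0, 0.0, 0.11]]
```

Request:
{"fn": "move_arm", "kwargs": {
  "deltas": [
    [-4,-12,0,0,0,0.11],
    [-5,-12,0,0,0,0.11],
    [-7,-11,0,0,0,0.11],
    [-8,-10,0,0,0,0.11],
    [-9,-10,0,0,0,0.11]
  ]
}}

```text
t: 12.48
ee_pos: [565.1, -99.9, 269.8]
orientation: [1.778, 2.573, 0.011]
ft_force: [0.1, -0.8, -0.8]
width: 13.6
```

Request:
{"fn": "move_arm", "kwargs": {
  "deltas": [
    [-10,-8,0,0,0,0.11],
    [-11,-7,0,0,0,0.11],
    [-12,-6,0,0,0,0.11],
    [-12,-5,0,0,0,0.11],
    [-13,-3,0,0,0,0.11]
  ]
}}

```text
t: 12.9
ee_pos: [543.8, -165.5, 277.6]
orientation: [2.438, 1.952, 0.024]
ft_force: [0.0, -0.4, -0.7]
width: 13.7
```

```bash
python3 plan.py 503 -297.5 245 -1.373;python3 - <<'E'
from h import *
e=cap('scene','scene9')
cv2.imwrite('pics/c9.png',cv2.resize(e['frame'][60:260,120:330,::-1],(630,600),interpolation=cv2.INTER_CUBIC))
E
```

```text
t 12.9 at [ 543.8 -165.5  277.6] yaw -0.2206 tilt [ 0.0232 -0.0044] F [ 0.  -0.4 -0.7] M [-0.03  0.06  0.01] w 13.7 j [-0.32  0.27  1.72  0.    1.13 -0.1 ]
[[-13.0, -1.0, 3.0, 0.002, -0.001, 0.105], [-13.0, 0.0, 3.0, 0.002, -0.001, 0.105], [-12.0, 2.0, 3.0, 0.002, -0.001, 0.105], [-12.0, 3.0, 3.0, 0.002, -0.001, 0.105], [-12.0, 4.0, 3.0, 0.002, -0.001, 0.105]]
[[-11.0, 5.0, 3.0, 0.002, -0.001, 0.105], [-11.0, 7.0, 3.0, 0.002, -0.002, 0.104], [-10.0, 8.0, 3.0, 0.001, -0.001, 0.105], [-9.0, 8.0, 3.0, 0.002, -0.002, 0.104], [-8.0, 9.0, 3.0, 0.001, -0.001, 0.105]]
[[-7.0, 11.0, 3.0, 0.002, -0.002, 0.104]]
```

View pics/c9.png

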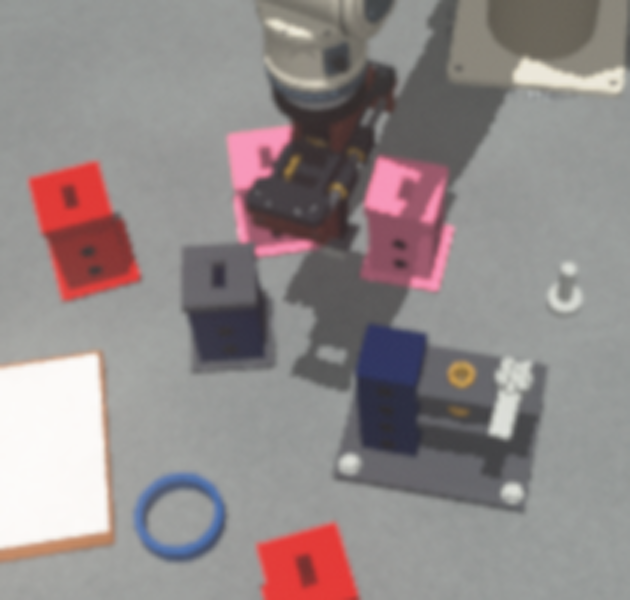

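The keeper is swung clear and the brass bushing is fully visible at crop (460,373). The key stand's slot is open at crop (218,275).

Request:
{"fn": "move_arm", "kwargs": {
  "deltas": [
    [-13,-1,3,0.004,-0.004,0.105],
    [-13,0,3,0.004,-0.004,0.105],
    [-12,2,3,0.002,-0.002,0.105],
    [-12,3,3,0.002,-0.001,0.105],
    [-12,4,3,0.002,-0.001,0.105]
  ]
}}

```text
t: 13.37
ee_pos: [525.9, -228.8, 269.8]
orientation: [2.874, 1.226, 0.012]
ft_force: [-0.5, -0.0, -0.9]
width: 13.7
```

```bash
python3 plan.py 504 -298.5 235 -1.373
```

```text
t 13.37 at [ 525.9 -228.8  269.8] yaw -0.764 tilt [ 0.0136 -0.0129] F [-0.5 -0.  -0.9] M [-0.02  0.11  0.01] w 13.7 j [-0.43  0.29  1.71 -0.01  1.12  0.34]
[[-11.0, 5.0, 6.0, 0.003, -0.001, 0.101], [-10.0, 6.0, 6.0, 0.003, -0.001, 0.102], [-10.0, 8.0, 6.0, 0.003, -0.001, 0.101], [-9.0, 8.0, 6.0, 0.003, -0.001, 0.102], [-8.0, 9.0, 6.0, 0.003, -0.001, 0.101]]
[[-6.0, 11.0, 5.0, 0.003, -0.001, 0.102]]
```

Request:
{"fn": "move_arm", "kwargs": {
  "deltas": [
    [-11,5,6,0.004,-0.003,0.1],
    [-10,6,6,0.004,-0.003,0.1],
    [-10,8,6,0.003,-0.001,0.1],
    [-9,8,6,0.003,-0.001,0.1],
    [-8,9,5,0.003,-0.001,0.1]
  ]
}}

```text
t: 13.78
ee_pos: [508.5, -288.4, 246.8]
orientation: [3.101, 0.458, 0.004]
ft_force: [-0.2, -0.7, -1.4]
width: 13.8
```

```bash
python3 plan.py 504.5 -299.2 215 -1.373 19
cat > run4.py <<'E'
# fit bushing axis from scene9: brass ring at z=150
from fit import *
d=load('scene9'); f=d['frame'].astype(int)
m=((f[...,0]-f[...,2])>60); m[:,:262]=0; m[:175]=0; m[195:]=0; m[:,290:]=0
ys,xs=np.where(m); print(xs.min(),xs.max(),ys.min(),ys.max(),len(xs))
w=(f[...,0]-f[...,2]).astype(float)
np.set_printoptions(linewidth=220); print(w[178:202,264:284].astype(int))
E
python3 run4.py
```

```text
t 13.78 at [ 508.5 -288.4  246.8] yaw -1.2776 tilt [ 0.0037 -0.0066] F [-0.2 -0.7 -1.4] M [-0.04  0.14  0.04] w 13.8 j [-0.53  0.33  1.7  -0.    1.1   0.75]
[[-3.5, 4.5, 15.9, 0.004, -0.001, 0.048], [-3.3, 4.7, 15.9, 0.003, -0.001, 0.047]]
269 277 181 188 57
[[ -4  -3  -4  -5  -5  -4  -4  -4  -5  -4  -4  -4  -4  -4  -4  -2  -2  -2  -2  -2]
 [ -4  -4  -5  -5  -5  -5  -3   2   5   6   7   4   0  -3  -3  -3  -4  -4  -3  -4]
 [ -4  -4  -5  -4  -4  -2   8  28  40  44  46  36  17   3  -3  -4  -3  -4  -4  -3]
 [ -5  -4  -4  -4  -3   8  38  72  86  85  87  81  59  27   4  -3  -4  -4  -5  -3]
 [ -5  -5  -4  -4   2  28  73  98 101  94  94 100  95  64  23   1  -4  -5  -4  -4]
 [ -5  -4  -4  -4   8  51  91  96  87  81  81  88 103  87  42   5  -4  -4  -5  -4]
 [ -4  -5  -5  -4  13  61  93  90  75  72  73  80  98  93  48   8  -5  -5  -5  -4]
 [ -5  -4  -4  -4  10  58  98  97  77  65  66  85 106  93  45   5  -4  -5  -4  -3]
 [ -5  -5  -5  -5   5  47  97 108  91  74  76  99 110  83  31   1  -4  -5  -5  -4]
 [ -5  -5  -5  -4  -1  23  68  96 100  97  98 102  92  55  15  -1  -5  -5  -5  -4]
 [ -5  -5  
[... 451 characters left out ...]
-4  -4  -5  -5  -4  -4  -5  -5  -5]
 [ -1   0  -1  -1  -1   2   5   4   2  -1  -2  -2  -2  -4  -4  -4  -4  -4  -5  -5]
 [ -2  -1  -1  -1   2  15  24  26  21  15  10   6   2  -1  -2  -3  -3  -3  -4  -3]
 [ -2  -2  -2  -1   5  23  39  48  46  43  38  28  14   2  -1  -3  -2  -2  -3  -2]
 [ -1  -2  -2  -2   2  14  31  46  56  57  53  41  20   3  -1  -1  -1  -2  -2  -1]
 [ -2  -2  -2  -2  -1   2  10  25  34  39  36  25  11   1  -1  -3  -2  -1  -2   1]
 [ -4  -2  -3  -3  -4  -3  -1   4   6   8   8   5   0  -2  -2  -2  -3  -3  -1   2]
 [ -5  -4  -4  -4  -4  -4  -3  -3  -2  -2  -1  -3  -3  -1  -1  -2  -3  -4  -1   2]
 [ -3  -3  -3  -4  -4  -4  -5  -4  -3  -3  -3  -3  -3  -2  -3  -4  -4  -4  -1   1]]
```

Beautifully visible for the later fit. Continuing with hanging the key.

Request:
{"fn": "move_arm", "kwargs": {
  "deltas": [
    [-3.5,4.5,12,0.004,-0.001,0.048],
    [-3,4,12,0.003,-0.001,0.04],
    [0,0,0,0,0,0],
    [0,0,0,0,0,0]
  ]
}}

```text
t: 14.12
ee_pos: [505.5, -300.7, 225.7]
orientation: [3.123, 0.317, 0.005]
ft_force: [0.3, 0.3, -1.0]
width: 14.0
```

```bash
python3 plan.py 504.5 -298.8 180 -1.373 19
```

```text
t 14.12 at [ 505.5 -300.7  225.7] yaw -1.3684 tilt [ 0.0033 -0.0021] F [ 0.3  0.3 -1. ] M [-0.04  0.14 -0.02] w 14.0 j [-0.56  0.36  1.71 -0.    1.06  0.81]
[[-0.3, -0.7, 15.2, 0.001, -0.001, 0.002], [-0.2, -0.7, 15.2, 0.001, -0.001, 0.001], [-0.2, -0.7, 15.3, 0.001, -0.001, 0.002]]
```

Request:
{"fn": "move_arm", "kwargs": {
  "deltas": [
    [-0.3,-0.7,15,0.001,-0.001,0.002],
    [-0.2,-0.7,15,0.001,-0.001,0.001],
    [0,0,10,0,0,0],
    [0,0,0,0,0,0]
  ]
}}

```text
t: 14.45
ee_pos: [508.2, -299.0, 189.8]
orientation: [3.119, 0.328, 0.011]
ft_force: [-0.2, -0.0, -0.4]
width: 14.1
```

```bash
python3 plan.py 504.5 -298.8 166 -1.373 10
```

```text
t 14.45 at [ 508.2 -299.   189.8] yaw -1.3612 tilt [ 0.0074 -0.0041] F [-0.2 -0.  -0.4] M [-0.04  0.17  0.  ] w 14.1 j [-0.55  0.41  1.74  0.    0.98  0.81]
[[-1.2, -0.4, 7.9, 0.002, -0.002, 0.004], [-1.2, -0.3, 7.9, 0.002, -0.002, 0.004], [-1.2, -0.4, 8.0, 0.002, -0.002, 0.004]]
```

Request:
{"fn": "move_arm", "kwargs": {
  "deltas": [
    [-2,-0.4,8,0.003,-0.003,0.006],
    [-1.8,-0.3,8,0.003,-0.003,0.004],
    [0,0,0,0,0,0]
  ]
}}

```text
t: 14.7
ee_pos: [505.6, -298.9, 174.8]
orientation: [3.125, 0.317, 0.003]
ft_force: [-0.2, 0.2, -1.6]
width: 13.8
```

```bash
python3 plan.py 504.5 -298.8 150 -1.373 10
python3 - <<'E'
from h import *
e=cap('scene','scene10')
cv2.imwrite('pics/c10.png',cv2.resize(e['frame'][115:195,155:235,::-1],(560,560),interpolation=cv2.INTER_CUBIC))
E
```

```text
t 14.7 at [ 505.6 -298.9  174.8] yaw -1.3687 tilt [ 0.0022 -0.0005] F [-0.2  0.2 -1.6] M [-0.06  0.18 -0.01] w 13.8 j [-0.55  0.43  1.75  0.    0.96  0.81]
[[-0.4, -0.1, 8.3, 0.0, -0.001, 0.001], [-0.3, -0.1, 8.2, 0.0, -0.001, 0.002], [-0.4, -0.2, 8.3, 0.001, 0.0, 0.001]]
```

View pics/c10.png

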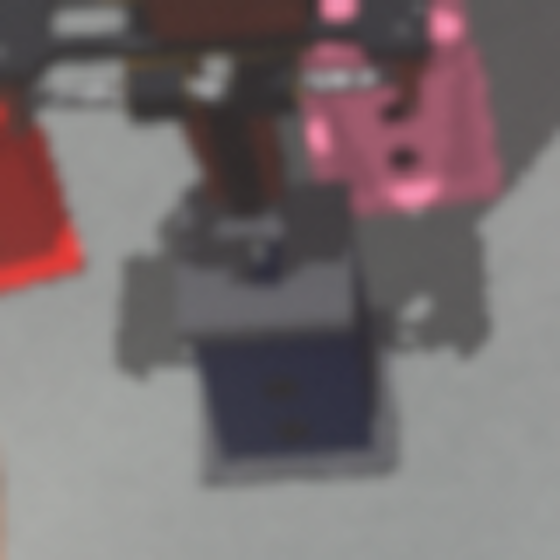

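The blade at crop (260,245) lines up over the stand's opening at (262,265). Lowering carefully.

Request:
{"fn": "move_arm", "kwargs": {
  "deltas": [
    [-0.5,-0.1,8,0,-0.001,0],
    [-0.3,-0.1,6,0,-0.001,0],
    [-0.2,0,4,0,0,0],
    [0,0,0,0,0,0]
  ]
}}

```text
t: 15.08
ee_pos: [505.5, -299.6, 156.7]
orientation: [3.123, 0.317, 0.003]
ft_force: [-0.0, -0.2, -1.1]
width: 13.4
```

```bash
python3 plan.py 504.5 -298.8 138 -1.373 10
```

```text
t 15.08 at [ 505.5 -299.6  156.7] yaw -1.3685 tilt [ 0.0024 -0.0024] F [-0.  -0.2 -1.1] M [-0.03  0.19 -0.02] w 13.4 j [-0.55  0.45  1.76 -0.    0.92  0.81]
[[-0.4, -0.5, 9.3, 0.001, -0.001, 0.002], [-0.4, -0.5, 9.4, 0.002, -0.001, 0.003]]
```

Request:
{"fn": "move_arm", "kwargs": {
  "deltas": [
    [-0.5,-0.4,8,0.001,-0.001,0.002],
    [-0.3,-0.2,6,0.001,-0.001,0.002],
    [0,0,3,0,0,0],
    [0,0,0,0,0,0]
  ]
}}

```text
t: 15.42
ee_pos: [504.4, -299.2, 137.6]
orientation: [3.126, 0.31, -0.001]
ft_force: [0.8, 0.3, -1.8]
width: 14.1
```

```bash
python3 plan.py 504.5 -299.2 135.8 -1.373 10
```

```text
t 15.42 at [ 504.4 -299.2  137.6] yaw -1.373 tilt [-0.0005 -0.0005] F [ 0.8  0.3 -1.8] M [ 0.02  0.19 -0.01] w 14.1 j [-0.56  0.48  1.77 -0.    0.89  0.82]
[[0.1, 0.0, 1.8, 0.0, 0.001, 0.0]]
```

Request:
{"fn": "move_arm", "kwargs": {
  "deltas": [
    [0,0,1.6,0,0,0],
    [0,0,0.3,0,0,0],
    [0,0,0,0,0,0]
  ]
}}

```text
t: 15.67
ee_pos: [504.8, -299.4, 135.9]
orientation: [3.126, 0.31, -0.0]
ft_force: [-0.7, 0.6, 0.0]
width: 13.8
```

Request:
{"fn": "move_arm", "kwargs": {
  "deltas": [
    [0,0,0,0,0,0],
    [0,0,0,0,0,0],
    [0,0,0,0,0,0],
    [0,0,0,0,0,0],
    [0,0,0,0,0,0]
  ],
  "hand": -1
}}

```text
t: 16.08
ee_pos: [505.4, -299.8, 136.6]
orientation: [3.124, 0.31, 0.002]
ft_force: [-0.2, -0.4, -0.7]
width: 44.0
```

```bash
python3 plan.py 504.5 -299.2 250 -1.373 30
```

```text
t 16.08 at [ 505.4 -299.8  136.6] yaw -1.373 tilt [ 0.0016 -0.0017] F [-0.2 -0.4 -0.7] M [-0.08  0.17  0.01] w 44.0 j [-0.56  0.48  1.77 -0.    0.89  0.82]
[[0.0, 0.0, -28.0, 0.0, 0.0, 0.0], [0.0, 0.0, -28.0, 0.001, 0.0, 0.0], [0.0, 0.0, -29.0, 0.0, -0.001, 0.0], [-1.0, -1.0, -28.0, 0.001, 0.0, 0.0]]
```

Request:
{"fn": "move_arm", "kwargs": {
  "deltas": [
    [0,0,-5,0,0,0],
    [0,0,-20,0,0,0],
    [0,0,-30,0,0,0],
    [0,0,-30,0,0,0],
    [0,0,-25,0,0,0]
  ]
}}

```text
t: 16.5
ee_pos: [501.6, -297.4, 244.9]
orientation: [-3.12, -0.31, 0.015]
ft_force: [0.2, -0.8, -0.1]
width: 77.1
```

```bash
python3 plan.py 480 0 250 0
python3 - <<'E'
from h import *
e=cap('scene','scene11')
cv2.imwrite('pics/c11.png',cv2.resize(e['frame'][115:195,155:235,::-1],(560,560),interpolation=cv2.INTER_CUBIC))
E
```

```text
t 16.5 at [ 501.6 -297.4  244.9] yaw -1.3729 tilt [-0.0102  0.0056] F [ 0.2 -0.8 -0.1] M [ 0.03  0.14 -0.07] w 77.1 j [-0.56  0.34  1.7  -0.    1.11  0.82]
[[3.0, -25.0, 0.0, -0.001, 0.0, -0.114], [6.0, -24.0, 0.0, -0.001, 0.0, -0.114], [9.0, -23.0, 0.0, -0.001, 0.0, -0.114], [11.0, -22.0, 0.0, -0.001, 0.0, -0.115], [14.0, -21.0, -1.0, -0.001, 0.0, -0.114]]
[[16.0, -19.0, 0.0, -0.001, 0.0, -0.115], [18.0, -17.0, -1.0, -0.001, 0.0, -0.114], [20.0, -15.0, 0.0, -0.001, 0.0, -0.115], [21.0, -13.0, -1.0, -0.001, 0.0, -0.114], [23.0, -10.0, -1.0, -0.001, 0.001, -0.115]]
[[24.0, -7.0, 0.0, -0.002, 0.0, -0.114], [24.0, -5.0, 0.0, -0.001, 0.001, -0.115]]
```

View pics/c11.png

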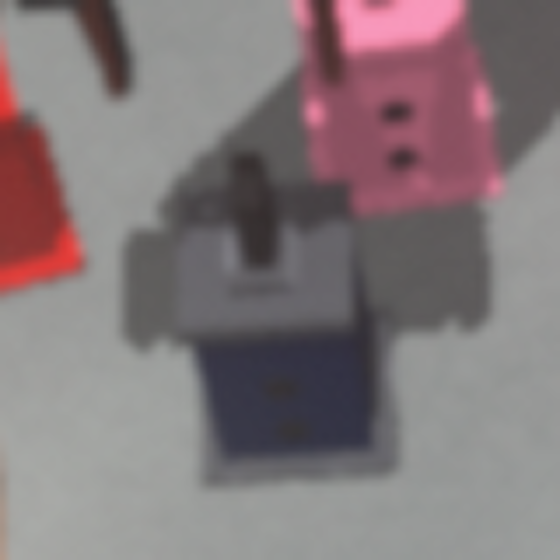

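```bash
cat > bush.py <<'E'
from fit2 import *
from scipy.optimize import minimize
import sys
th=np.linspace(0,2*np.pi,49)
def disc(r,z,x,y): return np.array([[x+r*np.cos(t),y+r*np.sin(t),z] for t in th])
def fitb(n,win):
    d=load(n); f=d['frame'].astype(float); u0,v0,u1,v1=win; I=(f[...,0]-f[...,2])[v0:v1,u0:u1].ravel()
    def design(q):
        x,y=q
        m=cov(d,[(np.vstack([disc(12.5,150,x,y),disc(12.5,145,x,y)]),3),(disc(12.5,150,x,y),1),(disc(8.5,150,x,y),2)],win)
        return np.stack([cv2.GaussianBlur(cv2.resize((m==l).astype(np.float32),None,fx=1/S,fy=1/S,interpolation=cv2.INTER_AREA),(0,0),.8).ravel() for l in range(4)],1)
    def cost(q):
        X=design(q); c,_,_,_=np.linalg.lstsq(X,I,rcond=None); return ((X@c-I)**2).mean()
    R=[]
    for x0 in(606,611,614):
        for y0 in(-41,-35):
            q0=np.array([x0,y0]); rr=minimize(cost,q0,method='Nelder-Mead',options=dict(initial_simplex=q0+np.array([[0,0],[3,0],[0,3]]))); R.append((rr.fun,*rr.x))
    R=sorted(R); print(n,np.round(R[0],2),np.round(R[1],2),I.var())
if __name__=='__main__':
    fitb('scene9',(262,174,286,194)); 
    for n in sys.argv[1:]:
        fitb(n,(222,164,248,186))
E
python3 bush.py
```

```text
scene9 [  5.8  610.08 -38.31] [  5.82 610.06 -38.31] 923.8942664930554
```

Request:
{"fn": "move_arm", "kwargs": {
  "deltas": [
    [4,-30,0,0,0,-0.11],
    [8,-30,0,0,0,-0.11],
    [11,-28,0,0,0,-0.11],
    [13,-26,0,0,0,-0.11],
    [16,-24,0,0,0,-0.11]
  ]
}}

```text
t: 16.97
ee_pos: [498.0, -151.4, 256.2]
orientation: [2.909, 1.164, 0.009]
ft_force: [0.3, 0.1, 0.0]
width: 88.1
```

```bash
python3 plan.py 440 60 250 0.2
```

```text
t 16.97 at [ 498.  -151.4  256.2] yaw -0.8098 tilt [ 0.0088 -0.0057] F [0.3 0.1 0. ] M [-0.06  0.12  0.11] w 88.1 j [-0.32  0.22  1.83 -0.    1.07  0.49]
[[12.0, -21.0, 0.0, 0.001, 0.0, -0.112], [14.0, -20.0, 1.0, 0.001, 0.0, -0.112], [16.0, -18.0, 1.0, 0.001, 0.0, -0.112], [18.0, -17.0, 0.0, 0.001, 0.001, -0.112], [20.0, -14.0, 1.0, 0.001, 0.0, -0.112]]
[[21.0, -12.0, 1.0, 0.001, 0.001, -0.112], [22.0, -10.0, 0.0, 0.001, 0.0, -0.113], [23.0, -7.0, 1.0, 0.002, 0.001, -0.112], [25.0, -5.0, 0.0, 0.001, 0.0, -0.113]]
```

```bash
python3 plan.py 500 60 248 -1.0
```

```text
t 16.97 at [ 498.  -151.4  256.2] yaw -0.8098 tilt [ 0.0088 -0.0057] F [0.3 0.1 0. ] M [-0.06  0.12  0.11] w 88.1 j [-0.32  0.22  1.83 -0.    1.07  0.49]
[[25.0, -25.0, 1.0, 0.002, -0.001, 0.032], [24.0, -26.0, 1.0, 0.002, 0.0, 0.032], [23.0, -27.0, 1.0, 0.001, -0.001, 0.032], [22.0, -28.0, 1.0, 0.002, 0.0, 0.031], [21.0, -28.0, 2.0, 0.001, -0.001, 0.032]]
[[20.0, -29.0, 1.0, 0.002, 0.0, 0.031]]
```

Request:
{"fn": "move_arm", "kwargs": {
  "deltas": [
    [25,-25,1,0.002,-0.001,0.03],
    [25,-27,1,0.002,0,0.03],
    [24,-29,1,0.001,-0.001,0.03],
    [24,-30,1,0.002,0,0.03],
    [22,-31,1,0.001,-0.001,0.03]
  ]
}}

```text
t: 17.38
ee_pos: [496.7, 41.3, 252.7]
orientation: [2.993, 0.942, 0.008]
ft_force: [1.5, 0.1, -0.6]
width: 87.5
```

```bash
python3 plan.py 518 294 240 -1.17
```

```text
t 17.38 at [496.7  41.3 252.7] yaw -0.961 tilt [ 0.006  -0.0023] F [ 1.5  0.1 -0.6] M [-0.05  0.17 -0.03] w 87.5 j [ 0.06  0.2   1.88 -0.    1.06  1.02]
[[23.0, -28.0, 2.0, 0.001, -0.001, 0.03], [22.0, -29.0, 2.0, 0.001, -0.001, 0.03], [22.0, -29.0, 2.0, 0.001, 0.0, 0.03], [21.0, -30.0, 2.0, 0.0, -0.001, 0.03], [20.0, -30.0, 1.0, 0.001, 0.0, 0.03]]
[[18.0, -31.0, 2.0, 0.001, -0.001, 0.03], [18.0, -31.0, 1.0, 0.0, 0.0, 0.029]]
```

Request:
{"fn": "move_arm", "kwargs": {
  "deltas": [
    [23,-28,2,0.001,-0.001,0.03],
    [22,-29,2,0.001,-0.001,0.03],
    [22,-29,2,0.001,0,0.03],
    [21,-30,2,0,-0.001,0.03],
    [20,-30,1,0.001,0,0.03]
  ]
}}

```text
t: 17.8
ee_pos: [511.1, 232.0, 245.4]
orientation: [3.061, 0.705, 0.007]
ft_force: [-0.1, 0.3, 0.1]
width: 88.2
```

```bash
python3 plan.py 519.5 295.8 225 -1.17 30
python3 - <<'E'
from h import *
cap('top','top12');cap('scene','scene12')
E
python3 bush.py top12
```

```text
t 17.8 at [511.1 232.  245.4] yaw -1.1183 tilt [0.0045 0.0004] F [-0.1  0.3  0.1] M [-0.04  0.12 -0.03] w 88.2 j [ 0.41  0.3   1.76 -0.    1.08  1.52]
[[12.0, -18.0, 7.0, 0.001, -0.001, 0.017], [11.0, -18.0, 7.0, 0.0, -0.002, 0.017], [11.0, -18.0, 6.0, 0.001, -0.001, 0.018]]
scene9 [  5.8  610.08 -38.31] [  5.82 610.06 -38.31] 923.8942664930554
top12 [217.75 608.75 -36.71] [217.79 608.75 -36.68] 1209.2334435669225
```

Request:
{"fn": "move_arm", "kwargs": {
  "deltas": [
    [12,-18,4,0.001,-0.001,0.017],
    [11,-18,4,0,-0.002,0.017],
    [8,-14,3,0.001,-0.001,0.015],
    [0,0,0,0,0,0],
    [0,0,0,0,0,0]
  ]
}}

```text
t: 18.32
ee_pos: [517.9, 294.8, 234.5]
orientation: [-3.075, -0.641, -0.002]
ft_force: [-0.6, -0.2, 0.5]
width: 88.0
```

```bash
python3 plan.py 519.5 295.8 200 -1.17 30
python3 - <<'E'
from h import *
e=cap('scene','scene13')
o=ctrl.get_obs();print(proj(e,[o['ee_pos']]))
cv2.imwrite('pics/c13.png',cv2.resize(e['frame'][120:210,345:435,::-1],(560,560),interpolation=cv2.INTER_CUBIC))
E
```

```text
t 18.32 at [517.9 294.8 234.5] yaw -1.1599 tilt [0.0009 0.0005] F [-0.6 -0.2  0.5] M [-0.06  0.18  0.02] w 88.0 j [0.5  0.37 1.69 0.   1.09 1.66]
[[1.0, 0.0, 17.0, 0.0, -0.001, 0.005], [1.0, 0.0, 18.0, 0.0, 0.0, 0.005]]
[[397.97342395 152.70054793]]
```

View pics/c13.png

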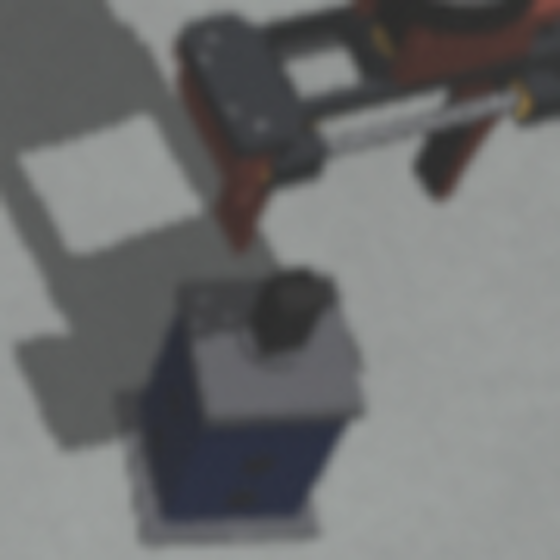

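The open fingers straddle the pin's square grip at crop (290,310), with the round collar below it. Descending.

Request:
{"fn": "move_arm", "kwargs": {
  "deltas": [
    [1,0,18,0,-0.001,0.005],
    [1,0,18,0,0,0.005],
    [0,0,15,0,0,0],
    [0,0,0,0,0,0]
  ]
}}

```text
t: 18.7
ee_pos: [521.1, 291.0, 184.8]
orientation: [-3.079, -0.622, -0.006]
ft_force: [-0.4, -0.6, 0.1]
width: 88.1
```

```bash
python3 plan.py 519.5 295.8 133 -1.17 17
```

```text
t 18.7 at [521.1 291.  184.8] yaw -1.1724 tilt [0.0039 0.0011] F [-0.4 -0.6  0.1] M [-0.06  0.2   0.03] w 88.1 j [ 0.49  0.43  1.73 -0.    0.99  1.66]
[[0.1, -1.3, 13.0, 0.0, -0.001, -0.001], [0.0, -1.3, 12.9, 0.0, -0.001, 0.0], [0.1, -1.2, 13.0, 0.0, -0.001, -0.001], [0.1, -1.3, 12.9, 0.0, -0.001, 0.0]]
```

Request:
{"fn": "move_arm", "kwargs": {
  "deltas": [
    [0,-1.5,13,0,-0.001,0],
    [0,-1.5,13,0,-0.001,0],
    [0,-1.2,12,0,-0.001,0],
    [0,-0.5,6,0,0,0],
    [0,0,0,0,0,0]
  ]
}}

```text
t: 19.12
ee_pos: [520.3, 293.1, 139.1]
orientation: [3.08, 0.618, 0.004]
ft_force: [-0.3, 0.1, 0.8]
width: 87.2
```

```bash
python3 plan.py 519.5 295.8 131.5 -1.17 17
```

```text
t 19.12 at [520.3 293.1 139.1] yaw -1.1748 tilt [0.0028 0.0004] F [-0.3  0.1  0.8] M [-0.02  0.17  0.04] w 87.2 j [ 0.49  0.49  1.75 -0.    0.9   1.67]
[[0.3, -2.8, 7.6, 0.001, -0.003, -0.005]]
```

Request:
{"fn": "move_arm", "kwargs": {
  "deltas": [
    [0.3,-2.5,7,0.001,-0.003,-0.005],
    [0,0,0,0,0,0],
    [0,0,0,0,0,0]
  ]
}}

```text
t: 19.37
ee_pos: [519.7, 296.0, 131.2]
orientation: [-3.078, -0.627, 0.001]
ft_force: [0.2, -0.4, 0.0]
width: 87.8
```

```bash
python3 plan.py 519.5 295.8 131.5 -1.17 17
```

```text
t 19.37 at [519.7 296.  131.2] yaw -1.1689 tilt [-0.0009  0.0001] F [ 0.2 -0.4  0. ] M [-0.03  0.13  0.01] w 87.8 j [0.5  0.5  1.75 0.   0.89 1.67]
[[-0.2, 0.1, -0.3, 0.0, 0.001, 0.001]]
```

Request:
{"fn": "move_arm", "kwargs": {
  "deltas": [
    [0,0,0,0,0,0],
    [0,0,0,0,0,0],
    [0,0,0,0,0,0],
    [0,0,0,0,0,0],
    [0,0,0,0,0,0]
  ],
  "hand": 1
}}

```text
t: 19.78
ee_pos: [520.5, 296.8, 132.7]
orientation: [-3.077, -0.628, -0.003]
ft_force: [1.2, -0.5, -0.3]
width: 58.0
```

```bash
python3 plan.py 519.5 295.8 131.5 -1.17 17
```

```text
t 19.78 at [520.5 296.8 132.7] yaw -1.1682 tilt [0.0015 0.0014] F [ 1.2 -0.5 -0.3] M [-0.02  0.13  0.01] w 58.0 j [0.5  0.5  1.75 0.   0.89 1.67]
[[-1.4, 0.5, 1.2, -0.001, -0.002, 0.002]]
```

Request:
{"fn": "move_arm", "kwargs": {
  "deltas": [
    [-1,0.5,1,-0.001,-0.002,0],
    [0,0,0,0,0,0],
    [0,0,0,0,0,0],
    [0,0,0,0,0,0],
    [0,0,0,0,0,0]
  ]
}}

```text
t: 20.2
ee_pos: [519.9, 295.9, 132.2]
orientation: [3.078, 0.628, 0.001]
ft_force: [0.0, 1.7, 0.8]
width: 24.6
```

Request:
{"fn": "move_arm", "kwargs": {
  "deltas": [
    [0,0,0,0,0,0],
    [0,0,0,0,0,0]
  ]
}}

```text
t: 20.37
ee_pos: [519.9, 295.9, 132.2]
orientation: [3.078, 0.628, 0.001]
ft_force: [-0.2, 0.9, 0.3]
width: 21.8
```

```bash
python3 plan.py 519.5 295.8 280 -1.17 30
```

```text
t 20.37 at [519.9 295.9 132.2] yaw -1.1684 tilt [ 0.0006 -0.0001] F [-0.2  0.9  0.3] M [-0.06  0.11 -0.01] w 21.8 j [ 0.5   0.5   1.75 -0.    0.89  1.67]
[[0.0, 0.0, -30.0, 0.0, 0.0, 0.0], [0.0, 0.0, -29.0, 0.0, 0.0, 0.0], [0.0, 0.0, -30.0, 0.0, 0.0, 0.001], [0.0, 0.0, -29.0, 0.0, 0.0, 0.0], [0.0, 0.0, -30.0, 0.0, 0.0, 0.001]]
```

Request:
{"fn": "move_arm", "kwargs": {
  "deltas": [
    [0,0,-10,0,0,0],
    [0,0,-25,0,0,0],
    [0,0,-35,0,0,0],
    [0,0,-38,0,0,0],
    [0,0,-38,0,0,0]
  ]
}}

```text
t: 20.78
ee_pos: [517.1, 295.0, 275.3]
orientation: [3.076, 0.627, -0.018]
ft_force: [1.1, 0.4, -2.1]
width: 21.7
```

```bash
python3 plan.py 519.5 295.8 305 -1.17 30
```

```text
t 20.78 at [517.1 295.  275.3] yaw -1.1688 tilt [-0.0105 -0.0047] F [ 1.1  0.4 -2.1] M [-0.04  0.09 -0.01] w 21.7 j [0.5  0.33 1.64 0.   1.18 1.67]
[[2.0, 0.0, -30.0, 0.0, 0.012, 0.001]]
```

Request:
{"fn": "move_arm", "kwargs": {
  "deltas": [
    [2,0,-25,0,0.012,0],
    [0,0,-12,0,0,0],
    [0,0,0,0,0,0]
  ]
}}

```text
t: 21.03
ee_pos: [521.9, 297.4, 325.4]
orientation: [-3.074, -0.627, -0.024]
ft_force: [0.1, 0.3, -1.7]
width: 21.9
```

```bash
python3 plan.py 609.8 -38 305 -1.17 32;python3 - <<'E'
from h import *
e=cap('scene','scene14');d=cap('top','top14')
cv2.imwrite('pics/c14.png',cv2.resize(e['frame'][100:210,345:455,::-1],(560,560),interpolation=cv2.INTER_CUBIC))
E
python3 bush.py top14
```

```text
t 21.03 at [521.9 297.4 325.4] yaw -1.1687 tilt [0.0139 0.0071] F [ 0.1  0.3 -1.7] M [-0.01  0.11  0.03] w 21.9 j [ 0.5   0.28  1.59 -0.    1.25  1.67]
[[-5.0, 31.0, 2.0, 0.0, -0.001, 0.0], [-5.0, 31.0, 2.0, 0.0, -0.001, 0.0], [-5.0, 31.0, 2.0, 0.0, -0.002, 0.0], [-4.0, 31.0, 2.0, 0.0, -0.001, 0.0], [-5.0, 31.0, 2.0, 0.0, -0.002, 0.0]]
[[-4.0, 31.0, 2.0, 0.0, -0.001, 0.0], [-5.0, 31.0, 1.0, 0.0, -0.002, 0.0], [-4.0, 32.0, 2.0, 0.0, -0.001, 0.0], [-5.0, 31.0, 2.0, 0.0, -0.002, 0.0], [-4.0, 32.0, 1.0, -0.001, -0.001, 0.001]]
[[-5.0, 31.0, 2.0, 0.0, -0.002, 0.0]]
scene9 [  5.8  610.08 -38.31] [  5.82 610.06 -38.31] 923.8942664930554
top14 [214.29 608.73 -36.66] [214.29 608.73 -36.66] 1191.113905325444
```

View pics/c14.png

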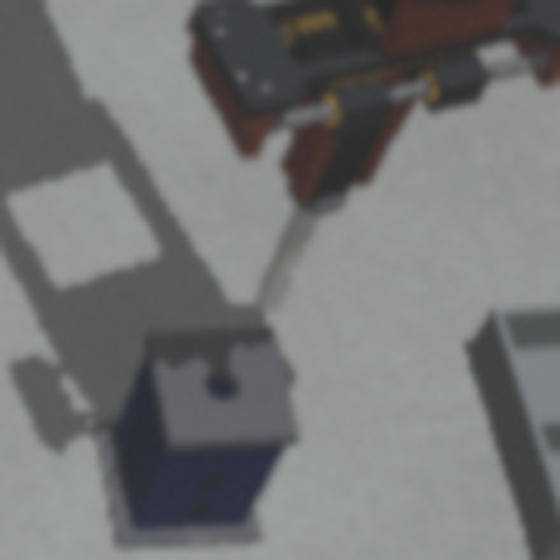

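The pin is held (shaft from crop (305,210) to (262,305)) and is out of its stand. Moving to the bracket.

Request:
{"fn": "move_arm", "kwargs": {
  "deltas": [
    [-5,31,2,0,-0.004,0],
    [-5,31,2,0,-0.004,0],
    [-5,31,2,0,-0.003,0],
    [-4,31,2,0,-0.002,0],
    [-5,31,2,0,-0.002,0]
  ]
}}

```text
t: 21.55
ee_pos: [554.7, 144.1, 302.2]
orientation: [-3.075, -0.642, 0.03]
ft_force: [0.4, 0.8, -1.7]
width: 21.8
```

```bash
python3 plan.py 609.8 -38 305 -1.17 32
```

```text
t 21.55 at [554.7 144.1 302.2] yaw -1.1589 tilt [-0.0187 -0.0036] F [ 0.4  0.8 -1.7] M [-0.02  0.1  -0.01] w 21.8 j [0.23 0.27 1.66 0.   1.23 1.39]
[[-4.0, 31.0, -1.0, -0.001, 0.003, 0.002], [-4.0, 32.0, 0.0, -0.001, 0.003, 0.002], [-3.0, 32.0, -1.0, -0.001, 0.003, 0.002], [-4.0, 31.0, 0.0, 0.0, 0.003, 0.002], [-3.0, 32.0, 0.0, -0.001, 0.003, 0.002]]
[[-3.0, 31.0, -1.0, 0.0, 0.004, 0.001]]
```

Request:
{"fn": "move_arm", "kwargs": {
  "deltas": [
    [-4,31,-3,-0.001,0.006,0.002],
    [-4,31,-2,-0.001,0.005,0.002],
    [-3,31,-2,-0.001,0.004,0.002],
    [-4,28,-1,0,0.003,0.002],
    [-3,18,0,0,0.002,0.002]
  ]
}}

```text
t: 21.97
ee_pos: [588.0, -0.1, 297.1]
orientation: [-3.076, -0.624, 0.032]
ft_force: [0.0, -0.1, -1.6]
width: 22.1
```

```bash
python3 plan.py 609.8 -38 292 -1.17 32
```

```text
t 21.97 at [ 5.880e+02 -1.000e-01  2.971e+02] yaw -1.1703 tilt [-0.0208 -0.001 ] F [ 0.  -0.1 -1.6] M [-0.06  0.15  0.01] w 22.1 j [-0.02  0.3   1.63 -0.    1.23  1.15]
[[3.0, 22.0, 2.0, -0.004, 0.01, 0.0], [2.0, 21.0, 3.0, -0.003, 0.01, 0.0]]
```

Request:
{"fn": "move_arm", "kwargs": {
  "deltas": [
    [5,20,-1,-0.004,0.01,0],
    [5,16,0,-0.003,0.01,0],
    [2,4,1,0,0.002,0],
    [0,0,0,0,0,0],
    [0,0,0,0,0,0]
  ]
}}

```text
t: 22.38
ee_pos: [611.5, -37.9, 286.8]
orientation: [-3.076, -0.615, 0.02]
ft_force: [0.0, 0.4, -1.6]
width: 21.7
```

```bash
python3 plan.py 609.8 -38 288 -1.17 32
```

```text
t 22.38 at [611.5 -37.9 286.8] yaw -1.176 tilt [-0.0133  0.0022] F [ 0.   0.4 -1.6] M [-0.07  0.14  0.02] w 21.7 j [-0.08  0.35  1.59  0.    1.22  1.09]
[[-2.0, -1.0, -1.0, -0.007, 0.011, -0.006]]
```

Request:
{"fn": "move_arm", "kwargs": {
  "deltas": [
    [-1.5,-1,0,-0.006,0.011,-0.005],
    [0,0,0,0,0,0],
    [0,0,0,0,0,0]
  ]
}}

```text
t: 22.63
ee_pos: [608.2, -34.7, 285.5]
orientation: [-3.076, -0.628, 0.004]
ft_force: [-1.2, -0.4, -1.4]
width: 21.6
```

Run:
```python
from h import *
from plan import plan
e=cap('scene','scene15'); plan([609.8,-38,288],-1.17)
o=ctrl.get_obs(); np.savez('o15.npz',**{k:np.array(v) for k,v in o.items()})
cv2.imwrite('pics/c15.png',cv2.resize(e['frame'][120:210,225:315,::-1],(600,600),interpolation=cv2.INTER_CUBIC))
np.set_printoptions(linewidth=250)
f=e['frame'].astype(int)
print(f[160:192,258:286,1])
```

```text
t 22.68 at [608.1 -34.7 285.5] yaw -1.1677 tilt [-0.0028  0.0018] F [-0.1 -0.2 -1.4] M [-0.02  0.15  0.04] w 21.9 j [-0.08  0.34  1.61  0.    1.2   1.09]
[[0.0, 4.0, -2.0, -0.003, 0.002, 0.002]]
[[ 89  88  88  89 100 127 145 151 151 148 133  99  64  52  48  46  43  46  46  48  52  54  68 101 122 134 145 150]
 [ 89  89  89  91 103 130 147 152 152 150 141 114  80  60  51  47  48  52  56  63  70  71  86 119 140 148 152 152]
 [ 90  89  90  95 114 136 149 152 152 150 146 131 107  86  67  56  57  68  75  81  86  90 107 134 149 152 153 151]
 [ 88  89  89  98 125 144 150 151 150 148 147 143 133 119  95  74  68  77  84  88  96 107 127 144 151 153 152 148]
 [ 88  88  89  98 125 142 145 146 145 145 146 147 145 139 121  97  84  82  85  94 114 131 143 149 152 152 152 145]
 [ 88  88  88  95 113 124 127 127 128 135 142 144 144 142 129 111  99  96  96 106 130 144 149 151 153 153 151 144]
 [ 88  88  88  90  96  99  99  99 102 115 123 125 126 124 117 109 105 105 105 113 133 146 149 150 152 152 152 146]
 [ 90  88  87  89  89  90  89  89  89  94  97  99 100  98  98 101 104 107 107 109 122 135 142 144 14
[... 2075 characters left out ...]
 121 170]
 [ 54  63  84  98  99 100 100 100 100 100 100 113 138 143 131 120 119 135 146 131 109  99 100 100 100 100 116 158]
 [ 54  69  88  99 101 101 101 100 100 100  99 103 122 137 142 142 142 143 136 116 102  99  99 100 101 100 105 135]
 [ 57  77  94 100 101 101 100 100 100 101 101 100 104 114 128 138 138 127 112 102  99 100 100 100 100  99  98 116]
 [ 58  83  98 100 100 101 101 100 100 101 100 101  99 101 108 111 112 106 102 101 101  99 100 100  99  99 100 113]
 [ 59  83  96  99  99 100 100 101 101 101 101 101 100 101 101 101 101 101 101 101 100 101 101 100 100 101 101 119]
 [ 56  75  86  89  91  94  95  97  99  99 100  99 100 101 101 101 101 100 101 101 102 102 101 101 101 101 102 128]]
```

View pics/c15.png

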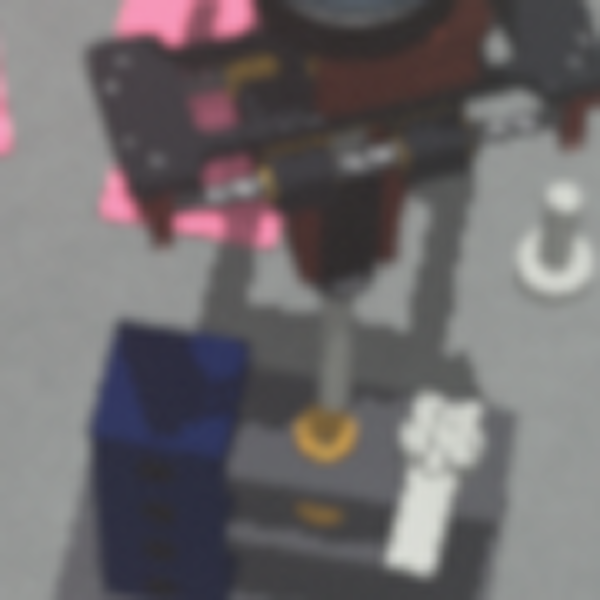

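```bash
cat > pinfit.py <<'E'
from bush import *
from scipy.spatial.transform import Rotation as R
def strip(p,r_,a0,a1,z0,z1,ra,rb,toff):
    t=np.linspace(a0,a1,13); P=[]
    for zz,rr in((z0,ra),(z1,rb)):
        for k in t: P.append([rr*np.cos(k),rr*np.sin(k),zz])
    return np.array(P)
def pinlayers(p,r_,tcp2tip,dx,dy):
    # pin frame: z up = -tool z
    out=[]
    cam=np.arctan2(0,1) # camera direction approx +x world
    Tw=lambda X:(np.stack([X[:,0],X[:,1],X[:,2]-tcp2tip],1)@ (r_@np.diag([1,-1,-1.])@rz(-YAW)).T)+p+[dx,dy,0]
    full=np.linspace(0,2*np.pi,33)
    cyl=lambda z0,z1,ra,rb,a=full: np.array([[rr*np.cos(k),rr*np.sin(k),zz] for zz,rr in((z0,ra),(z1,rb)) for k in a])
    L=[(Tw(cyl(7,105,7,7)),4)]
    for i,(a,b) in enumerate([(-1.6,-.6),(-.6,.2),(.2,.9),(.9,1.7)]):
        L.append((Tw(cyl(7,105,7,7,np.linspace(a,b,9))),5+i))
    L.append((Tw(cyl(0,7,3.5,7)),9))
    return L
def run(n,on,win,tcp2tip=117.2,q0=(0,0,610,-38.3)):
    global YAW
    d=load(n); o=np.load(on); p=o['ee_pos']; r_=R.from_rotvec(o['orientation']).as_matrix()
    t=r_@np.diag([1,-1,-1.]); YAW=np.arctan2(t[1,0],t[0,0])
    f=d['frame'].astype(float); u0,v0,u1,v1=win; I=f[v0:v1,u0:u1].reshape(-1,3)
    def design(q):
        dx,dy,x,y=q
        m=cov(d,[(np.vstack([disc(12.5,150,x,y),disc(12.5,145,x,y)]),3),(disc(12.5,150,x,y),1),(disc(8.5,150,x,y),2)]+pinlayers(p,r_,tcp2tip,dx,dy),win)
        return np.stack([cv2.GaussianBlur(cv2.resize((m==l).astype(np.float32),None,fx=1/S,fy=1/S,interpolation=cv2.INTER_AREA),(0,0),.8).ravel() for l in range(10)],1),m
    def sol(X): return np.linalg.solve(X.T@X+.1*np.eye(10),X.T@I+.1*90)
    def cost(q):
        X,_=design(q); return ((X@sol(X)-I)**2).mean()
    Rr=[]
    for dx in(-3,0,3):
        for dy in(-2,2):
            q=np.array([dx,dy,q0[2],q0[3]],float); rr=minimize(cost,q,method='Nelder-Mead',options=dict(initial_simplex=q+np.vstack([np.zeros(4),np.eye(4)*2.5]),maxiter=500)); Rr.append((rr.fun,*rr.x))
    Rr=np.array(sorted(Rr)); print(n,'cost,dx,dy,bx,by',Rr[:3].round(2).tolist())
    b=Rr[0]; print('tip axis at robot',p.round(2),'-> TCP target at level: ',np.round([b[3]-b[1],b[4]-b[2]],2))
    X,m=design(b[1:]); M=(X@sol(X)).reshape(v1-v0,u1-u0,3); J=I.reshape(M.shape)
    cv2.imwrite('pics/pf_%s.png'%n,cv2.resize(np.clip(np.hstack([J,M]),0,255).astype(np.uint8)[...,::-1],None,fx=14,fy=14,interpolation=0))
if __name__=='__main__': run('scene15','o15.npz',(265,171,285,193))
E
python3 pinfit.py
```

```text
scene15 cost,dx,dy,bx,by [[90.44, 6.89, -18.22, 607.8, -38.31], [108.23, 13.27, -3.27, 611.2, -37.81], [108.37, 13.53, -3.29, 611.41, -37.99]]
tip axis at robot [608.12 -34.68 285.55] -> TCP target at level:  [600.91 -20.09]
```

View pics/pf_scene15.png

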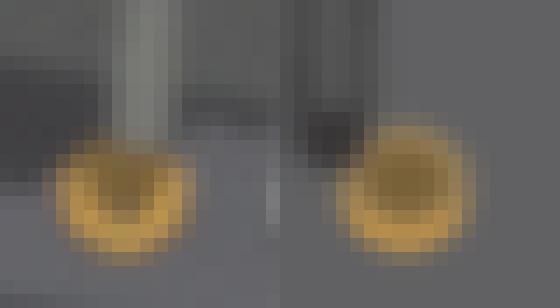

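Run:
```python
import pinfit as P
from pinfit import *
d=load('scene15');o=np.load('o15.npz');p=o['ee_pos'];r_=R.from_rotvec(o['orientation']).as_matrix();t=r_@np.diag([1,-1,-1.])
P.YAW=np.arctan2(t[1,0],t[0,0])
def Tw(X): return (X-[0,0,117.2])@t.T+p
th=np.linspace(0,2*np.pi,65)
for z in (0,3.5,7,20,30,40,60,100):
    r=7 if z>=7 else 3.5+z/2
    q=proj(d,Tw(np.array([[r*np.cos(k),r*np.sin(k),z] for k in th]))); c=proj(d,Tw(np.array([[0,0,z]])))[0]
    print(z,'axis',c.round(2),'u',q[:,0].min().round(2),q[:,0].max().round(2),'v',q[:,1].min().round(2),q[:,1].max().round(2))
print('bush c',proj(d,[[610.08,-38.31,150]]), 'tip world',Tw(np.zeros((1,3))))
print('jac',proj(d,[[611.08,-38.31,150],[610.08,-37.31,150]])-proj(d,[[610.08,-38.31,150]]))
f=d['frame'].astype(float)
for v in range(167,184): print(v,f[v,268:284].sum(-1).astype(int)//3, (f[v,268:284,0]-f[v,268:284,2]).astype(int))
im=cv2.resize(np.clip((d['frame'][166:194,262:290,::-1].astype(float)-40)*1.7,0,255).astype(np.uint8),None,fx=20,fy=20,interpolation=0)
cv2.imwrite('pics/c15b.png',im)
```

```text
0 axis [274.95 180.3 ] u 273.71 276.19 v 179.24 181.37
3.5 axis [274.98 179.67] u 273.12 276.85 v 178.07 181.28
7 axis [275.01 179.04] u 272.52 277.5 v 176.9 181.19
20 axis [275.11 176.65] u 272.6 277.63 v 174.5 178.81
30 axis [275.2  174.79] u 272.66 277.73 v 172.63 176.96
40 axis [275.28 172.89] u 272.73 277.83 v 170.72 175.08
60 axis [275.45 169.03] u 272.86 278.04 v 166.84 171.23
100 axis [275.81 160.95] u 273.15 278.48 v 158.72 163.19
bush c [[273.37230569 184.12293791]] tip world [[607.79722087 -34.47372934 168.34644252]]
jac [[-0.03847839  0.30052511]
 [ 0.34805794  0.03698358]]
167 [ 97  98  99  98  97 100 103 106 105 108 120 134 141 142 144 146] [ 0  0  0  0  0  2  3  3  2  2  0  0 -1  0 -1 -1]
168 [ 87  88  87  88  90  97 104 106 106 102 103 115 121 124 125 130] [-1  0  1  1  0  1  3  3  1  1  1 -1  0 -1  0  0]
169 [ 86  87  87  87  90  97 104 109 108 100  94  95  96  98  98 103] [ 0  1  1  1  0  2  2  3  3  1  1  0  0  0  0 -1]
170 [ 87  87  87  87  91  98 106 113 112 103  93  89  89  89  89  91] [0 1 2 0 1 2 2 2 2 1 0 0 0 1 1 0]
171 [ 88  89  87  88  90  99 110 117 115 10
[... 768 characters left out ...]
8  82 104 117 118 111  92  76  74  75  75  76  78] [-2 -2 -1 -1  1  1  3  3  2  1 -1 -1 -2 -1 -1 -1]
179 [ 65  65  65  68  82 104 116 118 109  92  79  81  82  77  74  75] [-1 -1 -1  2  3  5  4  3  2  0 -1 -3 -3 -2 -2 -2]
180 [ 63  65  67  73  85 102 114 115 107  93  88  92  95  89  86  87] [-2 -1  4 14 17 14 10  7  5  0 -2 -4 -4 -3 -3 -3]
181 [ 65  69  76  84  90  99 106 107 101  98  99  99 100  99  98  98] [ 0  5 21 38 44 37 28 25 21 10  1 -3 -3 -5 -4 -3]
182 [ 70  82  93  96  94  95  95  96 100 108 107 102 100 100 100 101] [ 4 25 50 62 62 57 52 52 50 38 16 -1 -5 -4 -5 -5]
183 [ 85 104 113 106  94  91  91  94 108 122 116 105 100 101 100 101] [13 50 77 76 67 63 61 66 75 70 36  5 -4 -5 -4 -4]
```

View pics/c15b.png

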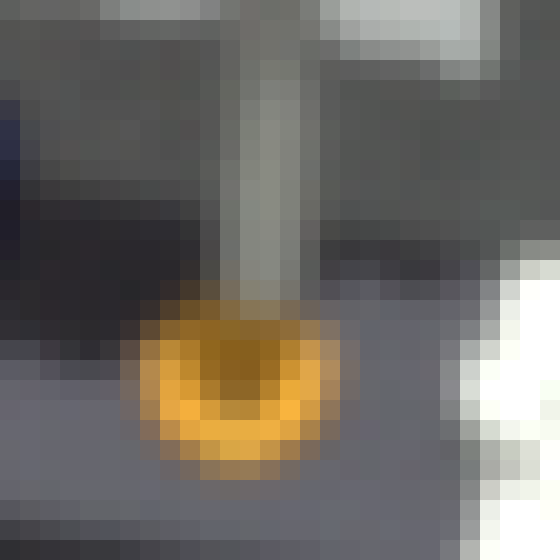

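```bash
python3 plan.py 610 -37.5 276 -1.17 5
```

```text
t 22.68 at [608.1 -34.7 285.5] yaw -1.1677 tilt [-0.0028  0.0018] F [-0.1 -0.2 -1.4] M [-0.02  0.15  0.04] w 21.9 j [-0.08  0.34  1.61  0.    1.2   1.09]
[[0.2, 1.1, 3.2, -0.001, 0.001, 0.001], [0.2, 1.1, 3.2, -0.001, 0.0, 0.001], [0.2, 1.1, 3.1, -0.001, 0.001, 0.0]]
```

Request:
{"fn": "move_arm", "kwargs": {
  "deltas": [
    [0.6,3,5,-0.003,0.002,0.002],
    [0,0,3,0,0,0],
    [0,0,0,0,0,0],
    [0,0,0,0,0,0]
  ]
}}

```text
t: 23.02
ee_pos: [609.9, -35.9, 277.6]
orientation: [3.077, 0.629, 0.003]
ft_force: [0.1, 0.2, -1.4]
width: 22.1
```

```bash
python3 plan.py 610 -37.5 272 -1.17 5
```

```text
t 23.02 at [609.9 -35.9 277.6] yaw -1.1677 tilt [ 0.0019 -0.0004] F [ 0.1  0.2 -1.4] M [-0.03  0.1   0.05] w 22.1 j [-0.08  0.35  1.61 -0.    1.18  1.09]
[[-0.3, 0.7, 2.8, 0.001, -0.001, 0.001], [-0.2, 0.8, 2.8, 0.0, -0.001, 0.001]]
```

Request:
{"fn": "move_arm", "kwargs": {
  "deltas": [
    [-0.5,1.5,4,0.001,-0.002,0.002],
    [0,0,0,0,0,0],
    [0,0,0,0,0,0]
  ]
}}

```text
t: 23.27
ee_pos: [610.1, -37.6, 273.2]
orientation: [3.079, 0.625, -0.001]
ft_force: [0.1, 0.6, -1.3]
width: 22.0
```

Run:
```python
from h import *
from plan import plan
e=cap('scene','scene16'); plan([610,-37.5,262],-1.17,step=5,dec=1)
o=ctrl.get_obs(); np.savez('o16.npz',**{k:np.array(v) for k,v in o.items()})
im=cv2.resize(np.clip((e['frame'][166:194,262:290,::-1].astype(float)-40)*1.7,0,255).astype(np.uint8),None,fx=20,fy=20,interpolation=0)
cv2.imwrite('pics/c16.png',im)
f=e['frame'].astype(float)
for v in range(174,192): print(v,f[v,266:284].sum(-1).astype(int)//3, (f[v,266:284,0]-f[v,266:284,2]).astype(int))
```

```text
t 23.32 at [610.  -37.7 273.1] yaw -1.17 tilt [-0.0007 -0.0003] F [-0.6  0.4 -2.4] M [0.01 0.13 0.01] w 22.0 j [-0.08  0.35  1.62 -0.    1.18  1.09]
[[0.0, -0.1, 3.7, 0.0, 0.0, 0.0], [0.0, 0.0, 3.7, 0.0, 0.0, 0.0], [0.1, -0.1, 3.7, 0.0, 0.001, 0.0]]
174 [ 85  86  87  88  88  93 101 111 117 114 101  91  88  88  88  90  88  87] [ 1  0  0  0  0  2  2  3  3  2  2  1  0  0  0  0 -1  0]
175 [ 77  79  81  82  84  91 102 114 119 114 102  91  88  88  89  89  89  88] [ 0  0 -1  0  0  1  2  3  2  2  1  0  0 -1 -1  0  0  0]
176 [ 68  70  71  72  77  88 105 115 120 113  99  89  85  88  87  87  89  88] [-1 -2 -1 -1 -1  0  1  2  3  2  1  0 -1  0 -1  0  0 -1]
177 [ 65  66  65  67  71  86 106 117 119 112  96  82  78  80  81  82  84  85] [-2 -1 -2 -1 -1  0  1  2  2  2  1 -1 -1 -1 -1 -1 -1 -1]
178 [ 65  64  65  64  69  85 105 117 119 111  91  74  69  70  71  74  74  77] [-2 -1 -2 -2 -1  0  2  2  2  2  1 -1 -2 -2 -2 -1 -1 -1]
179 [ 64  65  64  66  69  86 106 117 119 110  90  73  70  67  67  67  68  71] [-2 -1 -1 -1 -1  1  2  3  2  3  1  0 -3 -2 -2 -1 -1 -3]
180 [ 64  65  64  65  71  89 108 117 117 110  
[... 915 characters left out ...]
 -5  -5  -5]
187 [101 100 100 103 116 128 131 132 132 133 127 112 103 100 101 100 101 100] [ -5  -5  -2  23  67  95  99  97  97 103  91  56  15  -3  -6  -5  -5  -5]
188 [101 101 100 100 104 111 120 128 129 121 109 102 101 101 100 101 101  99] [-5 -5 -4  3 24 51 75 87 88 73 47 18  1 -4 -5 -5 -4 -5]
189 [101 101 101 100 101 101 105 109 109 106 101 100 101 100 102 101 100 100] [-6 -5 -5 -4  1 12 28 39 37 26 10  0 -5 -5 -5 -5 -5 -4]
190 [101 101 101 102 101 101 102 101 101 102 101 101 101 102 102 102 101 101] [-4 -5 -5 -5 -4 -2  2  2  2  0 -3 -5 -5 -5 -6 -6 -5 -5]
191 [ 98 100 100 100 101 102 102 102 102 102 101 101 101 102 102 102 102 101] [-5 -5 -5 -5 -4 -5 -5 -5 -4 -5 -5 -5 -5 -5 -5 -6 -4 -5]
```

View pics/c16.png

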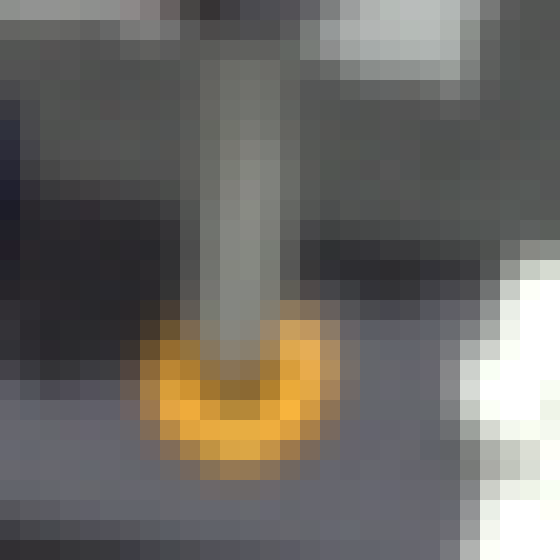

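Request:
{"fn": "move_arm", "kwargs": {
  "deltas": [
    [0,0,4,0,0,0],
    [0,0,4,0,0,0],
    [0,0,0,0,0,0]
  ]
}}

```text
t: 23.57
ee_pos: [610.2, -37.8, 264.5]
orientation: [3.079, 0.625, -0.0]
ft_force: [-0.4, 0.7, -2.8]
width: 21.9
```

```bash
python3 plan.py 610 -37.5 256 -1.17 5
```

```text
t 23.57 at [610.2 -37.8 264.5] yaw -1.1703 tilt [-0.0002 -0.0003] F [-0.4  0.7 -2.8] M [-0.04  0.12  0.01] w 21.9 j [-0.08  0.36  1.62 -0.    1.16  1.09]
[[0.0, -0.2, 4.3, 0.0, 0.0, 0.0], [0.0, -0.2, 4.2, 0.0, 0.0, 0.0]]
```

Request:
{"fn": "move_arm", "kwargs": {
  "deltas": [
    [0,-0.1,3,0,0,0],
    [0,0,3,0,0,0],
    [0,0,0,0,0,0]
  ]
}}

```text
t: 23.82
ee_pos: [610.0, -37.7, 257.6]
orientation: [3.079, 0.625, -0.001]
ft_force: [0.5, 0.3, -2.0]
width: 22.0
```

```bash
python3 plan.py 610 -37.5 250 -1.17 5
```

```text
t 23.82 at [610.  -37.7 257.6] yaw -1.1704 tilt [-0.0006 -0.0002] F [ 0.5  0.3 -2. ] M [-0.05  0.14 -0.05] w 22.0 j [-0.08  0.37  1.63 -0.    1.15  1.09]
[[0.0, -0.1, 3.8, 0.0, 0.0, 0.0], [0.1, -0.1, 3.8, 0.0, 0.001, 0.0]]
```

Request:
{"fn": "move_arm", "kwargs": {
  "deltas": [
    [0,0,5,0,0,0],
    [0,0,5,0,0,0],
    [0,0,3,0,0,0],
    [0,0,0,0,0,0]
  ]
}}

```text
t: 24.15
ee_pos: [609.9, -37.7, 243.0]
orientation: [3.079, 0.625, -0.001]
ft_force: [0.5, -0.0, -2.6]
width: 21.8
```

```bash
python3 plan.py 610 -37.6 225 -1.17 5
```

```text
t 24.15 at [609.9 -37.7 243. ] yaw -1.1703 tilt [-0.0009 -0.0003] F [ 0.5 -0.  -2.6] M [-0.09  0.15 -0.02] w 21.8 j [-0.08  0.38  1.64 -0.    1.12  1.09]
[[0.0, 0.0, 4.5, 0.0, 0.0, 0.0], [0.0, 0.0, 4.5, 0.0, 0.0, 0.0], [0.1, 0.0, 4.5, 0.0, 0.0, 0.0], [0.0, -0.1, 4.5, 0.0, 0.001, 0.0]]
```

Request:
{"fn": "move_arm", "kwargs": {
  "deltas": [
    [0,0,5,0,0,0],
    [0,0,5,0,0,0],
    [0,0,5,0,0,0],
    [0,0,2,0,0,0],
    [0,0,0,0,0,0]
  ]
}}

```text
t: 24.57
ee_pos: [609.8, -37.7, 223.8]
orientation: [-3.079, -0.625, 0.002]
ft_force: [-0.4, -0.2, -2.3]
width: 21.9
```

```bash
python3 plan.py 610 -37.6 212 -1.17 5
```

```text
t 24.57 at [609.8 -37.7 223.8] yaw -1.1703 tilt [-0.0014 -0.0002] F [-0.4 -0.2 -2.3] M [-0.02  0.16 -0.03] w 21.9 j [-0.08  0.4   1.66 -0.    1.08  1.09]
[[0.1, 0.0, 3.9, 0.0, 0.0, 0.0], [0.1, 0.0, 4.0, 0.0, 0.001, 0.0], [0.0, 0.0, 3.9, 0.0, 0.0, 0.0]]
```

Request:
{"fn": "move_arm", "kwargs": {
  "deltas": [
    [0.1,0,4,0,0.001,0],
    [0,0,4,0,0,0],
    [0,0,3,0,0,0],
    [0,0,0,0,0,0]
  ]
}}

```text
t: 24.9
ee_pos: [610.0, -37.6, 211.8]
orientation: [-3.079, -0.625, 0.0]
ft_force: [-0.2, 0.5, -2.2]
width: 21.7
```

```bash
python3 plan.py 610 -37.6 202 -1.17 5
```

```text
t 24.9 at [610.  -37.6 211.8] yaw -1.1702 tilt [-0.0001  0.0002] F [-0.2  0.5 -2.2] M [-0.05  0.05 -0.05] w 21.7 j [-0.08  0.42  1.67  0.    1.06  1.09]
[[0.0, 0.0, 4.9, 0.0, 0.0, 0.0], [0.0, 0.0, 4.9, 0.0, 0.0, 0.0]]
```

Request:
{"fn": "move_arm", "kwargs": {
  "deltas": [
    [0,0,3,0,0,0],
    [0,0,3,0,0,0],
    [0,0,2,0,0,0],
    [0,0,0,0,0,0]
  ]
}}

```text
t: 25.23
ee_pos: [610.1, -37.7, 203.0]
orientation: [-3.079, -0.625, -0.0]
ft_force: [-0.9, -0.7, -1.8]
width: 21.8
```

```bash
python3 plan.py 610 -37.6 190 -1.17 5
```

```text
t 25.23 at [610.1 -37.7 203. ] yaw -1.1703 tilt [0.0002 0.0002] F [-0.9 -0.7 -1.8] M [-0.01  0.13  0.09] w 21.8 j [-0.08  0.43  1.68  0.    1.04  1.09]
[[0.0, 0.0, 4.3, 0.0, 0.0, 0.0], [-0.1, -0.1, 4.4, 0.0, 0.0, 0.0], [0.0, 0.0, 4.3, 0.0, 0.0, 0.0]]
```

Request:
{"fn": "move_arm", "kwargs": {
  "deltas": [
    [0,0,4,0,0,0],
    [0,0,5,0,0,0],
    [0,0,4,0,0,0],
    [0,0,3,0,0,0],
    [0,0,0,0,0,0]
  ]
}}

```text
t: 25.65
ee_pos: [610.1, -37.7, 185.3]
orientation: [-3.079, -0.625, -0.0]
ft_force: [-0.5, 0.3, -3.2]
width: 21.8
```

```bash
python3 plan.py 610 -37.6 177.2 -1.17 5
```

```text
t 25.65 at [610.1 -37.7 185.3] yaw -1.1703 tilt [0.0002 0.0002] F [-0.5  0.3 -3.2] M [-0.03  0.1  -0.03] w 21.8 j [-0.08  0.45  1.69  0.    1.01  1.09]
[[0.0, -0.1, 4.1, 0.0, 0.0, 0.0], [-0.1, 0.0, 4.0, 0.0, 0.0, 0.0]]
```

Request:
{"fn": "move_arm", "kwargs": {
  "deltas": [
    [0,0,4,0,0,0],
    [0,0,3.5,0,0,0],
    [0,0,0,0,0,0],
    [0,0,0,0,0,0]
  ]
}}

```text
t: 25.98
ee_pos: [610.1, -37.7, 176.7]
orientation: [-3.079, -0.625, 0.0]
ft_force: [-0.1, -0.8, -1.9]
width: 21.8
```

Run:
```python
from h import *
from plan import plan
e=cap('scene','scene17'); plan([610,-37.6,177.2],-1.17,step=5,dec=1)
cv2.imwrite('pics/c17.png',cv2.resize(e['frame'][130:230,220:320,::-1],(600,600),interpolation=cv2.INTER_CUBIC))
W=cloud(e)
np.set_printoptions(linewidth=220)
print(np.nan_to_num(W[172:192,264:284,2]).round(0).astype(int))
```

```text
t 26.03 at [610.1 -37.7 176.7] yaw -1.1702 tilt [-0.0001  0.0002] F [-0.5 -0.2 -2.5] M [-0.01  0.14 -0.04] w 22.1 j [-0.08  0.46  1.7   0.    0.99  1.09]
[[-0.1, -0.1, -0.5, 0.0, 0.0, 0.0]]
[[278 280 281 278 279 278 280 277 279 272 214 216 206 214 222 228 229 226 265 264]
 [277 277 279 279 276 272 270 273 269 213 213 215 214 215 216 222 219 220 220  -4]
 [276 276 269 271 270 268 268 265 267 213 214 214 215 215 215 217 218 217 215   0]
 [269 271 268 264 264 264 261 263 214 213 215 217 215 214 214 215 213 212   0  -3]
 [265 261 260 262 225 223 220 215 213 210 209 214 209 211 204 211 203 205  -2   1]
 [147 144 193 220 219 219 212 206 210 209 207 206 205 203 198 206 204 201  -2   0]
 [144 143 193 213 215 210 209 206 202 206 203 200 202 200 194 196 198 195  -2   0]
 [143 148 182 198 207 206 204 203 198 206 198 197 195 193 192 191 189 190 143 143]
 [144 142 141 192 204 197 198 197 190 195 190 190 188 189 186 189 184 188 143 144]
 [144 143 146 188 195 192 197 189 186 192 186 187 184 184 178 181 181 174 146 143]
 [147 144 144 185 191 185 187 180 181 181 180 181 176 176 171 142 146 144 143 142]
 [144 144 149 143 189 182 183 182 177 176 175 169 172 171 166 144 143 143 144 145]
 [149 143 142 143 177 181 167 171 175 170 166 173 170 167 145 143 140 147 144 144]
 [146 145 143 144 144 150 169 168 170 170 168 170 169 148 144 143 145   0 144 145]
 [143 145 141 145 146 149 151 149 166 163   0 142 150 147 143 142 145 144 140 148]
 [142 147 145 144 141 143 152 151 147 153 148 145 148 140 143 141 145 142 144 145]
 [144 142 141 143 144 147 142 145 147 151   0 145 144 143 147 146 149 142 144 144]
 [143 145 141 148 142 147 145 145 145 142 139 142 144 144 143 146 146 147 148 147]
 [143 142 143 144 142 140 148 144 144 149 141 146 144 142 142 145 143 145 143 146]
 [143 149 144 144 142 143 142 146 143 143 145 148 145 139 144 142 145 143 145 144]]
```

View pics/c17.png

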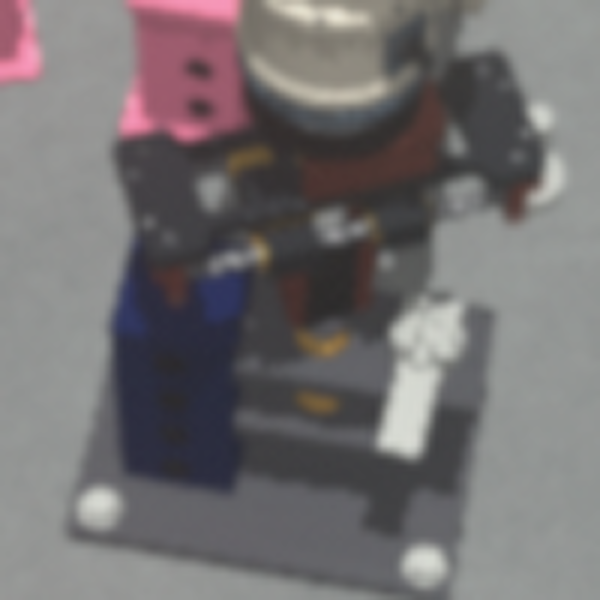

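Run:
```python
from h import *
e=load('scene17');W=cloud(e);np.set_printoptions(linewidth=220)
print(np.nan_to_num(W[168:186,240:260,2]).round(0).astype(int))
k=W[np.r_[120:200]][:,155:235].reshape(-1,3); m=(abs(k[:,2]-173)<5)&(abs(k[:,0]-505)<30)&(abs(k[:,1]+298)<30); print('key top pts',m.sum(),k[m].mean(0))
cv2.imwrite('pics/c18.png',e['frame'][:,:,::-1])
```

```text
[[  0  -4 296 297 299 294 297 297 299 299 296 298 301 299 295 299 297 299 293 292]
 [ -1   0 290 299 297 298 299 299 296 302 299 296 297 299 298 295 292 292 291  -3]
 [ -3  -3 164 298 303 298 298 301 298 298 296 296 297 297 301 165  -2   0  -1  -4]
 [  1 164 161 299 299 300 296 297 299 298 304 301 300 300 297 164 164 164 163 164]
 [ -3 163 162 293 299 298 297 297 299 299   0 294 297 296 293 164 164 166 275 273]
 [  2 168 163 170 300 297 299 302 297 294 294 294 293 289 273 271 271 273 271 275]
 [162 159 158 166 293 294 294 295 291 292 293 285 276 271 273 275 276 273 275 271]
 [164 164 167 168 167 289 290 286 289 287 286 272 276 273 274 273 272 264 270 162]
 [161 163 163 164 166 287 284 282 281 283 278 269 271 270 163 164 164 165 164 162]
 [161 168 163 166 162 277 280 275 280 278   0 163 162 164 165 165 163 164 164 166]
 [168 164 165 163 165 163 161 268 275 274 273 163 163 164 160 168 165 163 164 165]
 [163 166 166 167 163 164 161 262 265 269 263 163 163 165 163 164 165 167 163 162]
 [162 164 165 170 165 164 165 256 265 259 262 164 160 164 163 163 163 166 163 165]
 [165 164 171 165 165 164 166 162 257 161 162 164 166 162 160 166 162 164 163 165]
 [161 162 164 162 164 163 162 161 163 165 165 166 162 166 161 163 164 159 165 161]
 [165 166 164 165 166 163 163 162 162 165 167 164 165 162 164 164 162 164 163 160]
 [164 164 165 158 166 164 164 164 165 165 166 164 166 161 165 164 162 166 165 160]
 [161 163 162 166 165 168 164 162 166 162 164 166 164 166 165 165 166 161 163 156]]
key top pts 38 [ 507.35687146 -301.20668902  172.92172824]
```

View pics/c18.png

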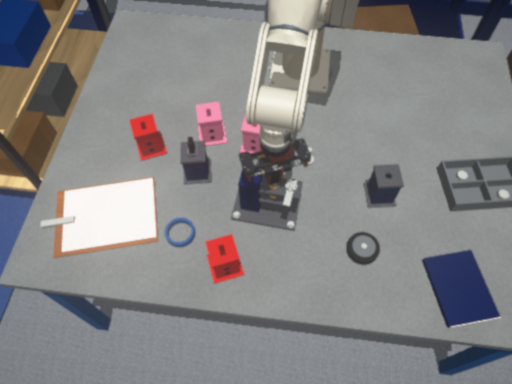

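The final view shows:
- The pin is in the bracket, with its collar top at about z 170.
- The key hangs in its stand at (195,150).
- The caster wheel (363,247), bolt (308,157) and tape roll (180,232) have not moved.

One small settle, then I hand in.

Request:
{"fn": "move_arm", "kwargs": {
  "deltas": [
    [0,0,-0.4,0,0,0],
    [0,0,0,0,0,0],
    [0,0,0,0,0,0],
    [0,0,0,0,0,0]
  ]
}}

```text
t: 26.37
ee_pos: [610.5, -37.7, 177.7]
orientation: [3.079, 0.625, 0.001]
ft_force: [-0.0, 0.4, -2.3]
width: 22.0
```

```bash
python3 -c "
from plan import *
plan([610,-37.6,177.2],-1.17)
print(ctrl.close_job())"
```

```text
t 26.37 at [610.5 -37.7 177.7] yaw -1.1702 tilt [0.0009 0.0001] F [-0.   0.4 -2.3] M [-0.04  0.18  0.03] w 22.0 j [-0.08  0.46  1.69  0.    0.99  1.09]
[[0.0, 0.0, 1.0, 0.0, -0.001, 0.0]]
the job is handed in; nothing more can be done
None
```

I turned the screw with the key, hung the key back in its stand, and threaded the pin through both bushings. The arm was still holding the pin there when I handed in at 26.4 s.

- **Screw:** the keeper measured about 1.37 rad. I then turned it slightly further, to roughly 1.45–1.5 by estimate, not re-measured. The camera shows it well clear of the bushing. The turn from where it started was about 75°, a little under a quarter turn.
- **Key:** it hangs in its stand; a late picture puts its top at about 173 mm against 174 mm expected.
- **Pin:** by the robot's pose, the tip is about 10 mm below the lower bushing and the collar gap is about 15.5 mm. The camera agrees on the collar height. The tip below the bushing was not seen directly. Readings showed no side load at any step, and the wrist force never went above a few newtons.
- **Bystanders:** the caster wheel, bolt and tape roll look unmoved in the last picture.
- **Disagreements:** the two cameras differed by 2 to 4 mm, so I worked from a point between them and checked it against the held key and pin.

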